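Collapse the telescoping light stand and lock it

ROBOT

A 7-joint arm with a two-finger parallel gripper is mounted at the origin on a cart in front of the work surface, level with it; the furniture and walls round the work are solid. World frame = base frame: x ahead of the robot, y to its left, z up, the work surface at z = 0. Lengths are in m, angles in rad, forces in N, time in s.
With the tool pointing down it reaches from about 0.4 to 0.875 m from the base axis. Payload 19.3 kg.
Tool frame: the origin (TCP) lies at the very end of the fingers, on their centre line; the grasp point (between the pads) lies ctrl.hold_point_z behind it (ctrl.hold_point_z is the distance from the TCP to the grasp point, in m); z points along the fingers, y is the line along which they close (so a half turn about z gives the same grasp; the last joint's range is limited). The gripper opens to 85 mm and grips with 20 to 120 N. Pads are 22 mm wide; open, the fingers measure 114 mm over their backs; the gripper's body (76 mm by 85 mm) begins 54 mm behind the grasp point. The pads swing forward as they close: fully open they stand 13 mm farther back than shut.
Start: joints at [-1.294, 0.521, -0.036, 1.599, 0.021, 1.021, -0.113], TCP at [0.212, 0.588, 0.231] pointing down, gripper open.
Joint ranges: [-2.91, 2.91], [-0.3, 2.13], [-1.5, 1.42], [0.17, 2.43], [-1.26, 4.41], [0.16, 1.93], [-2.52, 2.52]. Speed limits (rad/s): [1.89, 1.89, 2.39, 2.39, 3.01, 3.01, 3.01].

INTERFACE

Orientations are given as [roll, pitch, yaw] about the fixed x, y, z axes, in that order (R = Rz(yaw) Ry(pitch) Rx(roll)).
In Python, from station import status, viewer, ticket, ctrl gives the robot as it stands.
- The arm moves only by the tool play_rows, never from a script. Its argument "steps" is a list of rows, each an object of numbers: "dx", "dy", "dz": the shift along the tool's x, y, z in cm; "wx", "wy", "wz": the turn, a rotation vector about the tool's x, y, z in degrees; "claw": the opening, from -1 (shut) to 1 (fully open). A call has 1 to 8 rows; each row is the pose to reach, as a shift and turn from the pose commanded when the call began, along the tool's axes at that moment; what a row does not reach only later rows make up. A row lasts 1/10 s, in which the tool goes at most 50 mm and 8.59 degrees, less where a joint would pass 70% of its speed; a pose out of reach is approached as far as the arm can. A call with a gripper value outside its range is refused whole. The fingers move at their own pace and stop on an object; "force" is the grip in N (left out, the last holds). Time passes only in rows, so rows that repeat a pose let the fingers close. It gives the time, the measured TCP pose, the force, the opening and the grip force at its end, in the units of the state.
- status.get_obs(): the state, without advancing time (a new reading comes with each control period).
- viewer.capture(name): name is "side" or "top"; returns the picture (384x512x3 uint8, blue, green, red); there is no depth.
- viewer.camera_info(name): a dict with "mtx" (3x3 intrinsics, pixels), "xyz" and "orientation" of the camera in the world. Camera axes: x right, y up, looking along -z (the intrinsics and any distortion apply to the point x, -y, -z); pixel columns grow to the right and rows downward; lengths in m; the calibration is good to about 2 mm. A picture is of the moment at which its call begins. camera_info takes no time and is no camera call.
- ticket.close_job(): hands the job in; it is judged then, once.
The state is a dict: "time": time; "joint_pos": joint angles; "dq": joint speeds; "effort": joint torques, N m; "ee_pos": TCP position; "tool_rot": TCP orientation; "contact_force": force on the tool from outside, world axes, zero at the start; "wrist_torque": the same for the moment, N m; "grip_width": finger opening in m; "finger_force": force on a finger pad.
Only numpy, scipy, OpenCV 4.12 (cv2) and the standard library are available. Lean on these libraries where they do the work, as an engineer would, in place of code of your own. Each camera call takes 0.05 s, during which the arm holds its last target. There are 200 camera calls.

TASK

Pack down the telescoping light stand where it stands: flip its clamp levers to free the tubes and press it together fully home, the thin top tube first and the thick middle tube after it, each until it clicks down onto the collar below, then leave both red levers closed again. Press gently, keep the stand upright in its place, and leave the stones, the gift box and the lamp head as they lie.

Things in the scene. Friction and masses are not known exactly. Their poses are not given: they have to be found in the camera images.
- stand: Light stand: round black cast base (150 mm across, 4 kg, loose; its rubber foot slips under some 40 N sideways) with a fixed square grey outer tube (33 mm) ending in the black lower clamp collar (44 mm square, z 105 to 135 mm). Origin: centre of the underside, z up the tubes' axis; +x is the side of the lever hinges, roughly away from the robot.
- mid_tube: Middle tube (steel, 26 mm square), slides in the lower collar, with the black upper collar (37 mm square, 30 mm high) on its end. Origin: centre of the upper collar's underside, 135 mm (136 at rest on the rubber buffer) over the stand's origin when home, up to 80 mm more when drawn out. Lever open, it slides at about 10 N; drag, catch and clamp as the top tube's.
- top_tube: Thin top tube (aluminium, 18 mm square) with a round black plate. Origin: centre of the plate's underside, 30 mm (31 on the buffer) over mid_tube's origin when home. Lever open, a drag pad holds it where left; it slides at about 8 N, and some 4 mm before home must be pushed over a catch, up to 15 N. Lever closed, it holds about 40 N; over 45 N harms it.
- plate_top (a point): Centre of the flat rubber top of the round black mounting plate (40 mm across, 16 mm high) on the top tube, the stand's uppermost point: about 183 mm above the table when all is home. Press here.
- upper_lever (a joint): Red flip lever of the upper collar, clamps the top tube; upright hinge, rad: 0 = closed, arm along the stand's -y; grows as it swings to the stand's +x; stop at 1.2. The cam frees the tube past about 0.8. Pushed at the thumb end it takes up to about 12 N between 0.7 and closed, both ways, 2 N elsewhere; past dead centre it stays closed by itself.
- lower_lever (a joint): Red flip lever of the lower collar, clamps the middle tube; rad: 0 = closed, arm along the stand's +y; grows as it swings to the stand's +x; otherwise like the upper lever.
- upper_hinge (a point): Upper lever's hinge axis at the arm's mid height: 22 mm from the tubes' axis towards the stand's +x, 15 mm over mid_tube's origin. Arm: 17.5 mm high, 7 mm thick (its faces 1 mm, tube side, and 8 mm beyond the hinge axis when closed), ends 80 mm from the hinge, last 20 mm flared 13 degrees away from the tubes.
- lower_hinge (a point): The same for the lower lever (same arm): 26 mm from the tubes' axis towards the stand's +x, z 120 mm.
- upper_pad (a point): Thumb end of the upper lever: middle of the arm, 60 mm from the hinge.
- lower_pad (a point): Thumb end of the lower lever: middle of the arm, 60 mm from the hinge.
- lamp_head: Flat black LED lamp panel with a white face (105 x 150 x 18 mm, with a steel stud) taken off the stand, lying on the right. Origin at the centre of the underside. Leave alone.
- amethyst_point: Purple stone point, 31 x 27 x 70 mm, standing on the left; origin at the centre of the underside. Leave alone.
- jade_point: Green stone point, 27 x 28 x 75 mm, standing on the left; origin at the centre of the underside. Leave alone.
- kraft_box: Small brown cardboard gift box, 62 x 62 x 32 mm, on the left; origin at the centre of the underside. Leave alone.

How it is judged:
By the outcome, as a careful person would: the job done as asked, in the order asked, and still so for the second after the job is handed in, with the robot touching nothing.
It also fails if it takes over 72 s, if anything falls off the work surface, if the arm or the gripper's body presses on something with over 40 N, if the wrist force passes 120 N, or if a joint passes its speed limit or range.

## Working session

There is one attempt and no reset: what is moved stays moved. The work goes in short steps, Python scripts to look and compute and a tool call to move; the robot and the scene stay as the last step left them, time stands still between calls to the robot, and variables do not carry over. Pictures are saved under pics/ and viewed, at most 14 in all, crops included, and the job is handed in when it is done.

Besides the shell and the picture viewer there is one more tool, called by a JSON object that holds its "op" and its "data", one argument or row to a line. play_rows: Moves the arm, as the interface text tells. Its arguments: {"type":"object","properties":{"steps":{"type":"array","items":{"type":"object","properties":{"dx":{"type":"number"},"dy":{"type":"number"},"dz":{"type":"number"},"wx":{"type":"number"},"wy":{"type":"number"},"wz":{"type":"number"},"claw":{"type":"number"}}}},"force":{"type":"number"}},"required":["steps"]}

```bash
ls; mkdir -p pics; python3 - <<'E'
from station import status, viewer, ticket, ctrl
import cv2
for n in("side","top"):
    cv2.imwrite(f"pics/{n}0.png",cv2.resize(viewer.capture(n),None,fx=1.5,fy=1.5,interpolation=cv2.INTER_CUBIC)); print(viewer.camera_info(n))
print(status.get_obs(), ctrl.hold_point_z)
E
```

```text
pics
{'mtx': array([[428.62792434,   0.        , 253.72045391],
       [  0.        , 428.62792434, 190.09663441],
       [  0.        ,   0.        ,   1.        ]]), 'xyz': array([ 0.08846005, -0.93244095,  0.72466595]), 'orientation': array([ 1.10733858,  0.02398201, -0.4144544 ])}
{'mtx': array([[450.38136966,   0.        , 252.68579649],
       [  0.        , 450.38136966, 187.788771  ],
       [  0.        ,   0.        ,   1.        ]]), 'xyz': array([0.32910439, 0.03486963, 1.82567344]), 'orientation': array([ 0.10464948, -0.00519531, -1.56076596])}
{'time': 0.1, 'joint_pos': array([-1.29420234,  0.52195957, -0.03628733,  1.59991929,  0.02116485,
        1.02107878, -0.11280108]), 'dq': array([-0.00128978,  0.00196909,  0.00083462, -0.00078835,  0.00049816,
        0.00079714,  0.00061361]), 'effort': array([ 4.32903646e-03, -9.28476977e+01,  1.98429443e+00, -3.70531476e+01,
        1.82291376e-02,  5.16032655e-03,  6.78832453e-05]), 'ee_pos': array([0.21237515, 0.58751242, 0.23079186]), 'tool_rot': array([-3.14061289e+00,  5.69683787e-05,  2.79473291e+00]), 'contact_force': array([ 0.75885735,  1.06799031, -0.80059709]), 'wrist_torque': array([-0.00187875,  0.07730519,  0.02963895]), 'finger_force': 0.0, 'grip_width': 0.0854175456157415} 0.0187
```

View pics/side0.png

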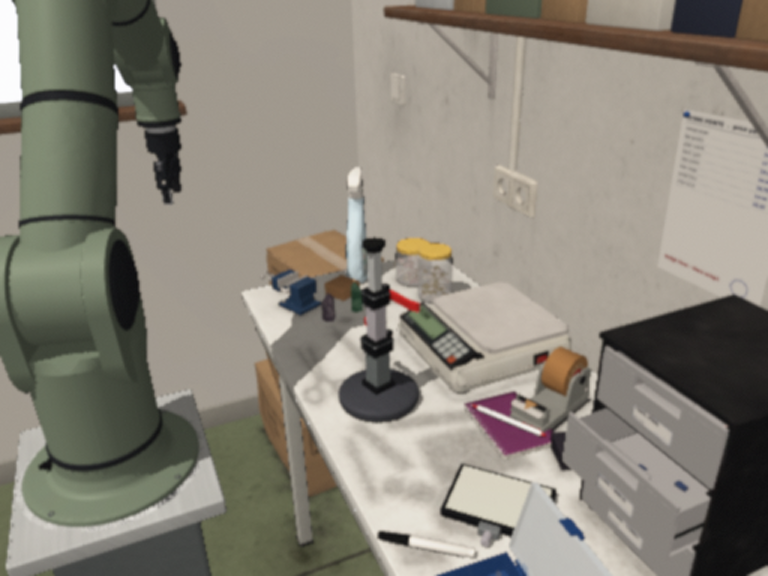

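View pics/top0.png

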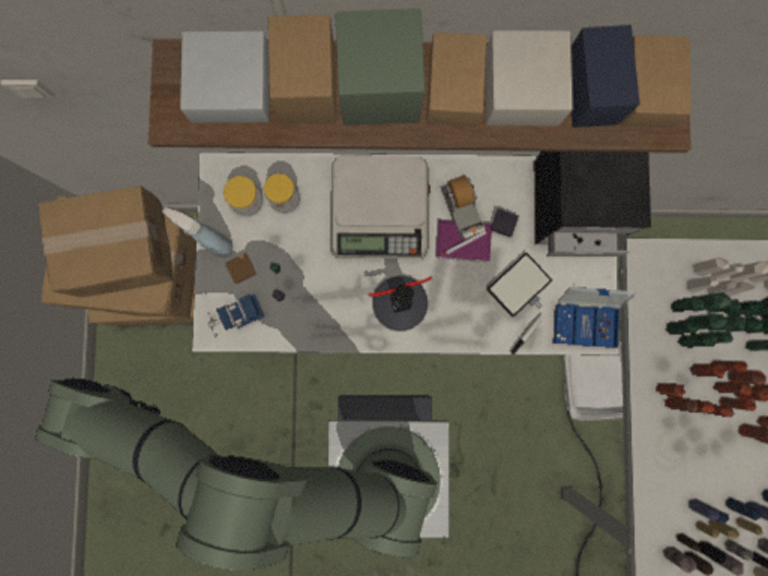

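The stand is at about px (400,300) in the top view (1.5x). Its levers run left and right there, and the tubes are drawn out. I'll enlarge both views.

```bash
python3 - <<'E'
from station import viewer
import cv2,numpy as np
s=viewer.capture("side");t=viewer.capture("top")
a=cv2.resize(s[150:285,215:295],None,fx=4.4,fy=4.4,interpolation=cv2.INTER_CUBIC)
b=cv2.resize(t[175:225,240:295],None,fx=8,fy=8,interpolation=cv2.INTER_CUBIC)
im=np.zeros((600,800,3),np.uint8);im[:a.shape[0],:a.shape[1]]=a;im[:b.shape[0],355:355+b.shape[1]]=b
cv2.imwrite("pics/c1.png",im)
E
```

```text
(no output)
```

View pics/c1.png

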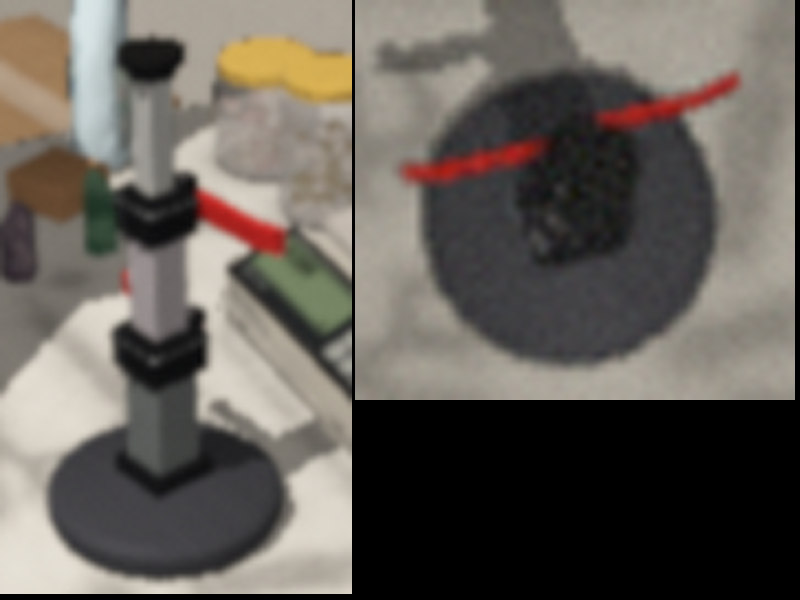

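Both levers look closed. In the crop the upper lever tip is at (738,80) and the lower at (404,172). The base centre is near (568,215), and in the side crop the plate top is at (151,51). Next I'll fit the model to these points.

```bash
cat > h.py <<'E'
import numpy as np
from scipy.spatial.transform import Rotation as R
from station import viewer,status
def proj(n,P):
    c=viewer.camera_info(n);P=np.atleast_2d(P)
    q=(P-c["xyz"])@R.from_euler("xyz",c["orientation"]).as_matrix()
    q=q*[1,-1,-1];u=q@c["mtx"].T
    return u[:,:2]/u[:,2:]
def model(p):
    x,y,yaw,hm,ht=p[:5]
    def W(a): return np.array(a)@R.from_euler("z",yaw).as_matrix().T/1000+[x,y,0]
    hm*=1000;ht*=1000
    return W,hm,ht
def lever(which,d,q,t=4.5,hm=0):
    # point on lever arm at distance d from hinge (mm), thickness coord t, stand frame
    s=-1 if which=="u" else 1
    f=np.tan(np.radians(13))*max(0,d-60)
    o=np.array([t+f,s*d]); c,sn=np.cos(q*(1 if s<0 else -1)),np.sin(q*(1 if s<0 else -1))
    o=[c*o[0]-sn*o[1],sn*o[0]+c*o[1]]
    return [o[0]+(22 if s<0 else 26),o[1],150+hm if s<0 else 120]
E
cat > fit.py <<'E'
from h import *
from scipy.optimize import least_squares
S=lambda u,v:("side",215+u/4.4,150+v/4.4)
T=lambda u,v:("top",240+(u-355)/8,175+v/8)
def pts(p):
    W,hm,ht=model(p)
    return [(S(160,388),W([-22,-22,105])),(S(157,248),W([-18.5,-18.5,135+hm])),(S(151,51),W([0,0,181+hm+ht])),
     (S(284,242),W(lever("u",79,0,hm=hm))),(T(738,80),W(lever("u",79,0,hm=hm))),(T(404,172),W(lever("l",79,0))),(T(568,215),W([0,0,12])),
     (S(160,494),W([-22,-22,18]))]
def res(p): return np.concatenate([(proj(o[0],P)[0]-o[1:]) for o,P in pts(p)][:7])
r=least_squares(res,[.5,0,.25,.05,.05],loss="soft_l1")
print(r.x.round(4));print(res(r.x).reshape(-1,2).round(2))
W,hm,ht=model(r.x)
print("plate",W([0,0,181+hm+ht]),"hinges",W([22,0,150+hm]),W([26,0,120]))
E
python3 fit.py
```

```text
[ 0.4635 -0.03    0.2542  0.0666  0.0677]
[[-1.02  2.16]
 [-1.15  0.75]
 [ 0.23 -0.01]
 [ 0.52 -0.56]
 [ 0.14 -1.01]
 [-0.72 -0.69]
 [ 0.14 -0.09]]
plate [ 0.4634942  -0.0300479   0.31536536] hinges [ 0.48478734 -0.02451597  0.21664261] [ 0.48865882 -0.02351017  0.12      ]
```

```bash
cat > ov.py <<'E'
import sys,cv2
from h import *
def overlay(p,qu,ql,out,draw=True):
    W,hm,ht=model(p);im=np.zeros((600,800,3),np.uint8)
    for n,(x0,y0,w,h,f,ox) in {"side":(215,150,80,135,4.4,0),"top":(235,165,65,70,6.5,360)}.items():
        a=cv2.resize(viewer.capture(n)[y0:y0+h,x0:x0+w],None,fx=f,fy=f,interpolation=cv2.INTER_CUBIC)
        def L(P,c):
            uv=((proj(n,P)-[x0,y0]+.5)*f).astype(np.int32);cv2.polylines(a,[uv],False,c,1)
        th=np.linspace(0,2*np.pi,40)
        if draw:
            for r,z in((75,0),(20,165+hm+ht),(20,181+hm+ht)): L(np.array([W([r*np.cos(t),r*np.sin(t),z]) for t in th]),(0,255,255))
            for r,z in((22,105),(22,135),(18.5,135+hm),(18.5,165+hm)): L(np.array([W([r*i,r*j,z]) for i,j in((1,1),(1,-1),(-1,-1),(-1,1),(1,1))]),(0,255,0))
            for k,q in(("u",qu),("l",ql)): L(np.array([W(lever(k,d,q,hm=hm)) for d in(0,60,80)]),(255,255,0))
        im[:a.shape[0],ox:ox+a.shape[1]]=a[:600,:800-ox]
    cv2.imwrite(out,im)
if __name__=="__main__": overlay([.4635,-.03,.2542,.0666,.0677],0,0,"pics/o1.png")
E
python3 ov.py
```

```text
(no output)
```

View pics/o1.png

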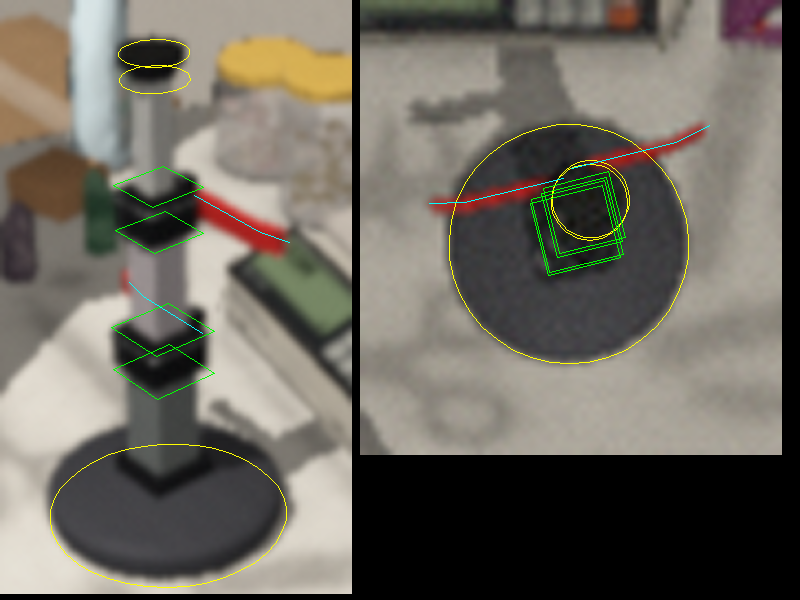

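```bash
cat >> fit.py <<'E'
print("--- with side bias")
O=pts
def pts2(p):
    W,hm,ht=model(p)
    return O(p)+[(S(166,578),W([-75*.37,-75*.93,0]+np.zeros(3))),]
def res2(p):
    out=[]
    W,hm,ht=model(p)
    for i,(o,P) in enumerate(O(p)[:7]):
        out.append(proj(o[0],P)[0]-o[1:]+(p[5:7] if o[0]=="side" else 0))
    # base rim extremes in side view
    th=np.linspace(0,2*np.pi,180);C=proj("side",np.array([W([75*np.cos(t),75*np.sin(t),0]) for t in th]))+p[5:7]
    out.append([C[:,1].max()-(150+578/4.4),(C[:,0].max()+C[:,0].min())/2-(215+166/4.4)])
    return np.concatenate(out+[np.array(p[5:7])*.3])
r=least_squares(res2,list(r.x)+[0,0],loss="soft_l1")
print(r.x.round(4));print(res2(r.x).reshape(-1,2).round(2))
W,hm,ht=model(r.x)
print("plate",W([0,0,181+hm+ht]),"hinges",W([22,0,150+hm]),W([26,0,120]))
E
python3 fit.py|sed -n '/---/,$p'
```

```text
--- with side bias
[ 0.4615 -0.0305  0.2508  0.0614  0.0678  0.8364 -2.1368]
[[-0.85  0.28]
 [-0.93  0.66]
 [ 0.47 -0.01]
 [ 0.67 -0.55]
 [ 0.18 -0.24]
 [-0.61 -0.25]
 [ 0.24  0.39]
 [-0.16  0.29]
 [ 0.25 -0.64]]
plate [ 0.46154385 -0.03046097  0.31019903] hinges [ 0.48285547 -0.02500066  0.21139798] [ 0.48673031 -0.02400787  0.12      ]
```

```bash
cat > mv.py <<'E'
from h import *
P=[.4625,-.0303,.252,.063,.067]
def rot(tilt=0,yaw=P[2]+np.pi/2): # tilt>0: body leans to stand -y
    return R.from_euler("xyz",[np.pi,0,yaw])*R.from_euler("y",tilt,degrees=True)
def rows(wps,claw=-1):
    o=status.get_obs();R0=R.from_euler("xyz",o["tool_rot"]);p0=o["ee_pos"]
    print("at",p0.round(4),"F",o["contact_force"].round(1),"t",round(o["time"],2),"grip",round(o["grip_width"],3))
    for p,Rt in wps:
        d=R0.inv().apply(np.array(p)-p0)*100;w=(R0.inv()*Rt).as_rotvec(degrees=True)
        print(np.round(p,3),"d",d.round(2),"w",w.round(1))
def SW(x,y,z): return model(P)[0]([x,y,z]) # stand mm -> world m
def prod(k,q,side,d=62,gap=0):
    s=-1 if k=="u" else 1
    r=14.5*abs(np.cos(q))+11*abs(np.sin(q))+gap
    t=1-r if side=="open" else 8+r
    a=np.array([np.sin(q),s*np.cos(q)]);n=np.array([np.cos(q),-s*np.sin(q)])
    return np.array([22 if k=="u" else 26,0])+d*a+t*n
E
python3 - <<'E'
from mv import *
z=P[3]*1000+150-7
u=lambda q,g,dz=0:(SW(*prod("u",q,"open",gap=g),z+dz),rot(20))
rows([([.36,.40,.37],rot(0)),([.45,.12,.37],rot(0)),([.47,-.11,.37],rot(20)),u(0,6,110),u(0,6),u(0,0)]+[u(q,-1) for q in(.2,.4,.6,.8,1,1.1)])
E
```

```text
at [0.2124 0.5877 0.2311] F [-0.7 -0.2 -0.4] t 0.3 grip 0.085
[0.36 0.4  0.37] d [-20.26 -12.64 -13.88] w [-0.   0.  55.7]
[0.45 0.12 0.37] d [-38.24 -35.91 -13.88] w [-0.   0.  55.7]
[ 0.47 -0.11  0.37] d [-47.94 -56.86 -13.87] w [-9.7 18.4 55.1]
[ 0.48  -0.09   0.316] d [-48.23 -54.6   -8.47] w [-9.7 18.4 55.1]
[ 0.48  -0.09   0.206] d [-48.23 -54.6    2.53] w [-9.7 18.4 55.1]
[ 0.486 -0.088  0.206] d [-48.72 -54.26   2.53] w [-9.7 18.4 55.1]
[ 0.498 -0.087  0.206] d [-49.78 -53.73   2.53] w [-9.7 18.4 55.1]
[ 0.509 -0.084  0.206] d [-50.71 -53.05   2.53] w [-9.7 18.4 55.1]
[ 0.52  -0.078  0.206] d [-51.53 -52.14   2.53] w [-9.7 18.4 55.1]
[ 0.53  -0.069  0.206] d [-52.18 -51.01   2.53] w [-9.7 18.4 55.1]
[ 0.538 -0.059  0.206] d [-52.58 -49.71   2.53] w [-9.7 18.4 55.1]
[ 0.541 -0.052  0.206] d [-52.68 -49.01   2.53] w [-9.7 18.4 55.1]
```

{"op": "play_rows", "data": {
  "steps": [
    {"dx": 0,"dy": 0,"dz": -8,"claw": -1},
    {"dx": -8,"dy": -5,"dz": -14,"wz": 10,"claw": -1},
    {"dx": -14,"dy": -9,"dz": -14,"wz": 20,"claw": -1},
    {"dx": -20,"dy": -12.5,"dz": -14,"wz": 30,"claw": -1},
    {"dx": -24,"dy": -17.5,"dz": -14,"wz": 38,"claw": -1},
    {"dx": -28,"dy": -22,"dz": -14,"wz": 46,"claw": -1},
    {"dx": -32,"dy": -27,"dz": -14,"wz": 54,"claw": -1},
    {"dx": -34,"dy": -30,"dz": -14,"wz": 55.7,"claw": -1}
  ],
  "force": 20
}}

```text
invalid input
```

```bash
python3 - <<'E'
from mv import *
z=P[3]*1000+150-7
u=lambda q,g,dz=0:(SW(*prod("u",q,"open",gap=g),z+dz),rot(20))
rows([([.47,-.11,.37],rot(20)),u(0,6,110)])
print(status.get_obs()["joint_pos"].round(2))
E
```

```text
at [0.2124 0.5877 0.2311] F [-0.7 -0.2 -0.4] t 0.3 grip 0.085
[ 0.47 -0.11  0.37] d [-47.94 -56.86 -13.87] w [-9.7 18.4 55.1]
[ 0.48  -0.09   0.316] d [-48.23 -54.6   -8.47] w [-9.7 18.4 55.1]
[-1.29  0.52 -0.04  1.6   0.02  1.02 -0.11]
```

{"op": "play_rows", "data": {
  "steps": [
    {"dx": 0,"dy": 0,"dz": -5,"wx": 0,"wy": 0,"wz": 0,"claw": -1},
    {"dx": 0,"dy": 0,"dz": -8,"wx": 0,"wy": 0,"wz": 0,"claw": -1}
  ]
}}

```text
time: 0.5
ee_pos: [0.2126, 0.588, 0.3136]
tool_rot: [3.141, -0.0, 2.795]
contact_force: [0.8, 0.4, 2.2]
grip_width: 0.0591
finger_force: 0.0
```

{"op": "play_rows", "data": {
  "steps": [
    {"dx": -4,"dy": -3,"dz": -3,"wx": 0,"wy": 0,"wz": 8,"claw": -1},
    {"dx": -8,"dy": -5,"dz": -6,"wx": 0,"wy": 0,"wz": 16,"claw": -1},
    {"dx": -12,"dy": -8,"dz": -6,"wx": 0,"wy": 0,"wz": 24,"claw": -1},
    {"dx": -16,"dy": -11,"dz": -6,"wx": 0,"wy": 0,"wz": 32,"claw": -1},
    {"dx": -20,"dy": -14,"dz": -6,"wx": 0,"wy": 0,"wz": 40,"claw": -1},
    {"dx": -24,"dy": -17.5,"dz": -6,"wx": 0,"wy": 0,"wz": 48,"claw": -1},
    {"dx": -27,"dy": -21,"dz": -6,"wx": 0,"wy": 0,"wz": 55.7,"claw": -1},
    {"dx": -30,"dy": -25,"dz": -6,"wx": 0,"wy": 0,"wz": 55.7,"claw": -1}
  ]
}}

```text
time: 1.3
ee_pos: [0.4074, 0.2576, 0.3713]
tool_rot: [3.141, -0.0, 1.817]
contact_force: [0.2, 0.3, 0.3]
grip_width: -0.0001
finger_force: 0.0
```

```bash
python3 - <<'E'
from mv import *
z=P[3]*1000+150-7
u=lambda q,g,dz=0:(SW(*prod("u",q,"open",gap=g),z+dz),rot(20))
rows([([.46,.0,.37],rot(10)),([.47,-.11,.37],rot(20)),u(0,6,110)])
print(status.get_obs()["joint_pos"].round(2))
E
```

```text
at [0.4074 0.2576 0.3713] F [0.2 0.3 0.3] t 1.3 grip -0.0
[0.46 0.   0.37] d [-26.27  -1.17   0.13] w [ 0.  10.  -0.3]
[ 0.47 -0.11  0.37] d [-37.18  -2.88   0.13] w [ 0.1 20.  -0.3]
[ 0.48  -0.09   0.316] d [-35.47  -1.38   5.53] w [ 0.1 20.  -0.3]
[-0.95  0.16  0.3   1.78 -0.05  1.22 -0.38]
```

{"op": "play_rows", "data": {
  "steps": [
    {"dx": -5,"dy": 0,"dz": 0,"wx": 0,"wy": 0,"wz": 0,"claw": -1},
    {"dx": -10,"dy": -0.5,"dz": 0,"wx": 0,"wy": 0,"wz": 0,"claw": -1},
    {"dx": -15,"dy": -0.8,"dz": 0,"wx": 0,"wy": 0,"wz": 0,"claw": -1},
    {"dx": -20,"dy": -1,"dz": 0,"wx": 0,"wy": 0,"wz": 0,"claw": -1},
    {"dx": -25,"dy": -1.2,"dz": 0,"wx": 0,"wy": 4,"wz": 0,"claw": -1},
    {"dx": -30,"dy": -2,"dz": 0,"wx": 0,"wy": 12,"wz": 0,"claw": -1},
    {"dx": -34,"dy": -2.2,"dz": 0,"wx": 0,"wy": 20,"wz": -0.3,"claw": -1},
    {"dx": -35.5,"dy": -1.4,"dz": 1,"wx": 0,"wy": 20,"wz": -0.3,"claw": -1}
  ]
}}

```text
time: 2.1
ee_pos: [0.4819, -0.09, 0.3625]
tool_rot: [3.136, -0.352, 1.829]
contact_force: [1.1, 1.4, -0.0]
grip_width: -0.0001
finger_force: 0.0
```

```bash
python3 - <<'E'
from mv import *
z=P[3]*1000+150-7
u=lambda q,g,dz=0:(SW(*prod("u",q,"open",gap=g),z+dz),rot(20))
rows([u(0,8,60),u(0,8)])
print(status.get_obs()["joint_pos"].round(2))
E
```

```text
at [ 0.4819 -0.09    0.3625] F [ 1.1  1.4 -0. ] t 2.1 grip -0.0
[ 0.478 -0.09   0.266] d [-3.26 -0.39  9.08] w [ 0.2 -0.2  0.3]
[ 0.478 -0.09   0.206] d [-5.34 -0.43 14.71] w [ 0.2 -0.2  0.3]
[-0.19  0.34  0.62  1.68 -0.47  1.43  0.8 ]
```

{"op": "play_rows", "data": {
  "steps": [
    {"dx": -1.5,"dy": -0.4,"dz": 4,"wx": 0,"wy": 0,"wz": 0,"claw": -1},
    {"dx": -3.0,"dy": -0.4,"dz": 8,"wx": 0,"wy": 0,"wz": 0,"claw": -1},
    {"dx": -4,"dy": -0.5,"dz": 11,"wx": 0,"wy": 0,"wz": 0,"claw": -1},
    {"dx": -5,"dy": -0.5,"dz": 13.5,"wx": 0,"wy": 0,"wz": 0,"claw": -1},
    {"dx": -5.3,"dy": -0.5,"dz": 14.7,"wx": 0,"wy": 0,"wz": 0,"claw": -1},
    {"dx": -5.3,"dy": -0.5,"dz": 14.7,"wx": 0,"wy": 0,"wz": 0,"claw": -1}
  ]
}}

```text
time: 2.7
ee_pos: [0.4764, -0.0882, 0.2042]
tool_rot: [-3.141, -0.35, 1.827]
contact_force: [-0.7, 0.2, 1.4]
grip_width: 0.0001
finger_force: 0.0
```

```bash
python3 - <<'E'
from mv import *
import ov
z=P[3]*1000+150-7
u=lambda q,g,dz=0:(SW(*prod("u",q,"open",gap=g),z+dz),rot(20))
rows([u(0,0)]+[u(q,-1) for q in(.1,.2,.3,.4,.5,.6,.7,.8,.9,1,1.1)])
ov.overlay(P,0,0,"pics/o2.png",False)
E
```

```text
at [ 0.4764 -0.0882  0.2042] F [-0.7  0.2  1.4] t 2.7 grip 0.0
[ 0.486 -0.088  0.206] d [-0.18  0.95 -0.25] w [-0.2 -0.   0.2]
[ 0.492 -0.088  0.206] d [-0.28  1.57 -0.29] w [-0.2 -0.   0.2]
[ 0.498 -0.087  0.206] d [-0.33  2.12 -0.31] w [-0.2 -0.   0.2]
[ 0.503 -0.086  0.206] d [-0.34  2.69 -0.32] w [-0.2 -0.   0.2]
[ 0.509 -0.084  0.206] d [-0.3   3.27 -0.3 ] w [-0.2 -0.   0.2]
[ 0.514 -0.081  0.206] d [-0.2   3.87 -0.26] w [-0.2 -0.   0.2]
[ 0.52  -0.078  0.206] d [-0.03  4.47 -0.21] w [-0.2 -0.   0.2]
[ 0.525 -0.074  0.206] d [ 0.2   5.06 -0.12] w [-0.2 -0.   0.2]
[ 0.53  -0.069  0.206] d [ 0.49  5.64 -0.02] w [-0.2 -0.   0.2]
[ 0.534 -0.064  0.206] d [0.86 6.19 0.12] w [-0.2 -0.   0.2]
[ 0.538 -0.059  0.206] d [1.28 6.71 0.27] w [-0.2 -0.   0.2]
[ 0.541 -0.052  0.206] d [1.78 7.18 0.45] w [-0.2 -0.   0.2]
```

View pics/o2.png

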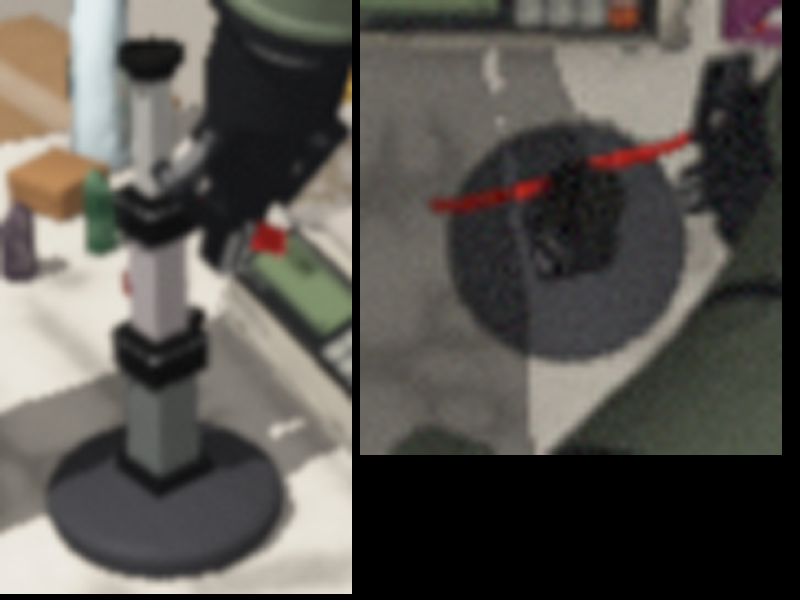

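The closed fingertips stand on the robot side of the upper lever. In the side crop the tip is near (215,265) and the visible lever end near (268,240). Nothing is touching yet, so I'll push it open.

{"op": "play_rows", "data": {
  "steps": [
    {"dx": -0.2,"dy": 0.6,"dz": -0.1,"wx": 0,"wy": 0,"wz": 0,"claw": -1},
    {"dx": -0.2,"dy": 1.0,"dz": -0.2,"wx": 0,"wy": 0,"wz": 0,"claw": -1},
    {"dx": -0.25,"dy": 1.3,"dz": -0.25,"wx": 0,"wy": 0,"wz": 0,"claw": -1},
    {"dx": -0.3,"dy": 1.6,"dz": -0.25,"wx": 0,"wy": 0,"wz": 0,"claw": -1}
  ]
}}

```text
time: 3.2
ee_pos: [0.4932, -0.0879, 0.2066]
tool_rot: [3.141, -0.349, 1.828]
contact_force: [-6.1, 1.3, 0.9]
grip_width: 0.0
finger_force: 2.0
```

{"op": "play_rows", "data": {
  "steps": [
    {"dx": -0.03,"dy": 0.5,"dz": -0.05,"wx": 0,"wy": 0,"wz": 0,"claw": -1},
    {"dx": -0.03,"dy": 1.1,"dz": -0.05,"wx": 0,"wy": 0,"wz": 0,"claw": -1},
    {"dx": 0,"dy": 1.7,"dz": -0.05,"wx": 0,"wy": 0,"wz": 0,"claw": -1},
    {"dx": 0.1,"dy": 2.3,"dz": 0,"wx": 0,"wy": 0,"wz": 0,"claw": -1},
    {"dx": 0.25,"dy": 2.9,"dz": 0.05,"wx": 0,"wy": 0,"wz": 0,"claw": -1}
  ]
}}

```text
time: 3.7
ee_pos: [0.5205, -0.0782, 0.2066]
tool_rot: [-3.142, -0.349, 1.828]
contact_force: [-3.3, -0.3, -0.7]
grip_width: 0.0003
finger_force: 1.4
```

{"op": "play_rows", "data": {
  "steps": [
    {"dx": 0.2,"dy": 0.6,"dz": 0.1,"wx": 0,"wy": 0,"wz": 0,"claw": -1},
    {"dx": 0.5,"dy": 1.15,"dz": 0.2,"wx": 0,"wy": 0,"wz": 0,"claw": -1},
    {"dx": 0.9,"dy": 1.7,"dz": 0.3,"wx": 0,"wy": 0,"wz": 0,"claw": -1},
    {"dx": 1.3,"dy": 2.25,"dz": 0.5,"wx": 0,"wy": 0,"wz": 0,"claw": -1},
    {"dx": 1.8,"dy": 2.7,"dz": 0.65,"wx": 0,"wy": 0,"wz": 0,"claw": -1}
  ]
}}

```text
time: 4.2
ee_pos: [0.5423, -0.0523, 0.2068]
tool_rot: [3.14, -0.349, 1.828]
contact_force: [-1.4, -1.9, 0.8]
grip_width: 0.0001
finger_force: 0.9
```

```bash
python3 - <<'E'
from mv import *
pl=model(P)[0]([0,0,181+63+67])
rows([(SW(60,-60,206),rot(20)),(SW(40,-70,300),rot(10)),(pl+[0,0,.07],rot(0)),(pl+[0,0,.015],rot(0))])
E
```

```text
at [ 0.5423 -0.0523  0.2068] F [-1.4 -1.9  0.8] t 4.2 grip 0.0
[ 0.536 -0.073  0.206] d [-1.79 -1.19 -0.56] w [-0.   0.   0.3]
[ 0.519 -0.088  0.3  ] d [ 0.5  -3.19 -9.74] w [ -0.  -10.    0.3]
[ 0.462 -0.03   0.381] d [  9.86  -7.14 -14.95] w [  0.  -20.    0.3]
[ 0.462 -0.03   0.326] d [ 7.98 -7.15 -9.78] w [  0.  -20.    0.3]
```

{"op": "play_rows", "data": {
  "steps": [
    {"dx": -1.6,"dy": -1.2,"dz": -0.6,"wx": 0,"wy": 0,"wz": 0,"claw": -1},
    {"dx": -1.6,"dy": -1.4,"dz": -5,"wx": 0,"wy": 0,"wz": 0,"claw": -1},
    {"dx": -1,"dy": -2,"dz": -9.5,"wx": 0,"wy": -3,"wz": 0,"claw": -1},
    {"dx": 1.5,"dy": -3,"dz": -14,"wx": 0,"wy": -8,"wz": 0,"claw": -1},
    {"dx": 5,"dy": -5,"dz": -15,"wx": 0,"wy": -14,"wz": 0,"claw": -1},
    {"dx": 9.0,"dy": -7,"dz": -14.5,"wx": 0,"wy": -20,"wz": 0.3,"claw": -1},
    {"dx": 9.0,"dy": -7.1,"dz": -12.8,"wx": 0,"wy": -20,"wz": 0.3,"claw": -1}
  ]
}}

```text
time: 4.9
ee_pos: [0.4632, -0.0298, 0.3598]
tool_rot: [3.136, 0.002, 1.824]
contact_force: [2.1, 0.5, -0.8]
grip_width: 0.0001
finger_force: 0.0
```

```bash
python3 - <<'E'
from mv import *
import ov
pl=model(P)[0]([0,0,181+63+67])
rows([(pl+[0,0,.03],rot(0)),(pl,rot(0))])
ov.overlay(P,1.1,0,"pics/o3.png",False)
E
```

```text
at [ 0.4632 -0.0298  0.3598] F [ 2.1  0.5 -0.8] t 4.9 grip 0.0
[ 0.462 -0.03   0.341] d [-0.03 -0.09  1.88] w [0.3 0.1 0.1]
[ 0.462 -0.03   0.311] d [-0.02 -0.11  4.88] w [0.3 0.1 0.1]
```

View pics/o3.png

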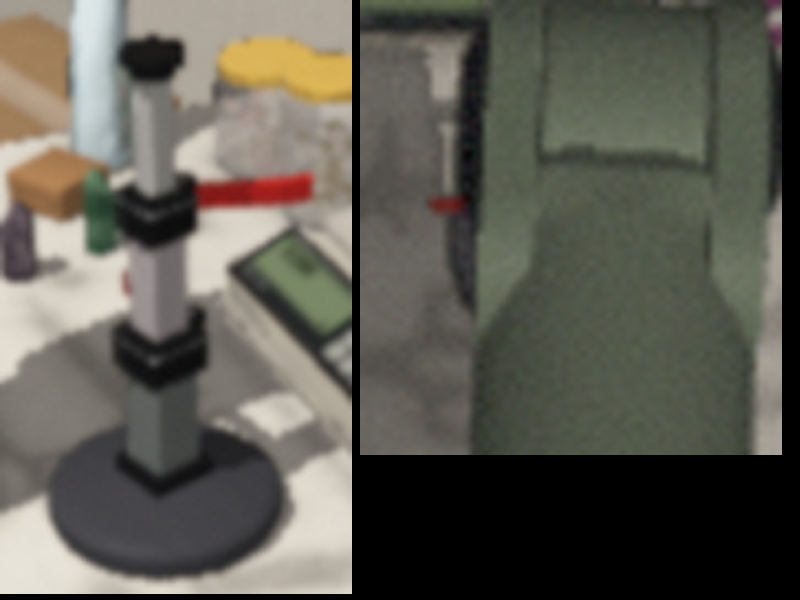

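The upper lever is open, with its tip now at (312,185) in the side crop, and the stand hasn't moved. Next I'll press the top tube.

{"op": "play_rows", "data": {
  "steps": [
    {"dx": 0,"dy": -0.1,"dz": 2,"wx": 0.3,"wy": 0,"wz": 0,"claw": -1},
    {"dx": 0,"dy": -0.1,"dz": 3.5,"wx": 0.3,"wy": 0,"wz": 0,"claw": -1},
    {"dx": 0,"dy": -0.1,"dz": 4.2,"wx": 0.3,"wy": 0,"wz": 0,"claw": -1},
    {"dx": 0,"dy": -0.1,"dz": 4.6,"wx": 0.3,"wy": 0,"wz": 0,"claw": -1},
    {"dx": 0,"dy": -0.1,"dz": 5.0,"wx": 0.3,"wy": 0,"wz": 0,"claw": -1},
    {"dx": 0,"dy": -0.1,"dz": 5.4,"wx": 0.3,"wy": 0,"wz": 0,"claw": -1}
  ]
}}

```text
time: 5.6
ee_pos: [0.4624, -0.0318, 0.3045]
tool_rot: [-3.138, -0.0, 1.822]
contact_force: [-0.6, -0.4, 7.0]
grip_width: -0.0002
finger_force: 3.0
```

{"op": "play_rows", "data": {
  "steps": [
    {"dx": 0,"dy": 0,"dz": 0.5,"wx": 0,"wy": 0,"wz": 0,"claw": -1},
    {"dx": 0,"dy": 0,"dz": 1.0,"wx": 0,"wy": 0,"wz": 0,"claw": -1},
    {"dx": 0,"dy": 0,"dz": 1.5,"wx": 0,"wy": 0,"wz": 0,"claw": -1},
    {"dx": 0,"dy": 0,"dz": 2.0,"wx": 0,"wy": 0,"wz": 0,"claw": -1}
  ]
}}

```text
time: 6.0
ee_pos: [0.4623, -0.0318, 0.2844]
tool_rot: [-3.138, -0.0, 1.822]
contact_force: [-1.4, 0.1, 7.1]
grip_width: 0.0003
finger_force: 3.2
```

{"op": "play_rows", "data": {
  "steps": [
    {"dx": 0,"dy": 0,"dz": 0.5,"wx": 0,"wy": 0,"wz": 0,"claw": -1},
    {"dx": 0,"dy": 0,"dz": 1.0,"wx": 0,"wy": 0,"wz": 0,"claw": -1},
    {"dx": 0,"dy": 0,"dz": 1.5,"wx": 0,"wy": 0,"wz": 0,"claw": -1},
    {"dx": 0,"dy": 0,"dz": 1.9,"wx": 0,"wy": 0,"wz": 0,"claw": -1}
  ]
}}

```text
time: 6.4
ee_pos: [0.4622, -0.0318, 0.2654]
tool_rot: [-3.138, -0.0, 1.822]
contact_force: [-0.4, 0.6, 5.8]
grip_width: -0.0002
finger_force: 3.4
```

```bash
python3 - <<'E'
from mv import *
import ov
rows([])
ov.overlay(P,1.1,0,"pics/o4.png",False)
E
```

```text
at [ 0.4622 -0.0318  0.2654] F [-0.4  0.6  5.8] t 6.4 grip -0.0
```

View pics/o4.png

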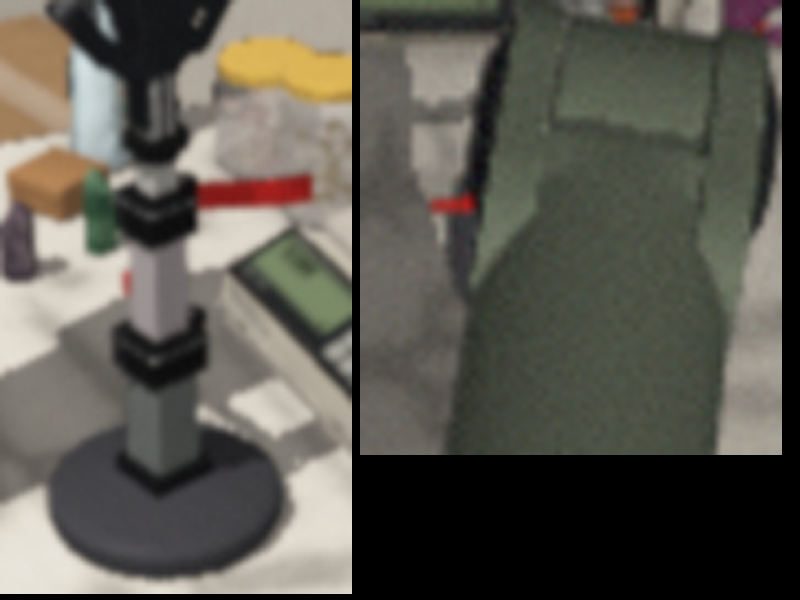

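The plate has come down to about (155,145), and the middle tube, base and lever haven't moved. I'll go slower from here.

{"op": "play_rows", "data": {
  "steps": [
    {"dx": 0,"dy": 0,"dz": 0.3,"wx": 0,"wy": 0,"wz": 0,"claw": -1},
    {"dx": 0,"dy": 0,"dz": 0.6,"wx": 0,"wy": 0,"wz": 0,"claw": -1},
    {"dx": 0,"dy": 0,"dz": 0.9,"wx": 0,"wy": 0,"wz": 0,"claw": -1},
    {"dx": 0,"dy": 0,"dz": 1.1,"wx": 0,"wy": 0,"wz": 0,"claw": -1}
  ]
}}

```text
time: 6.9
ee_pos: [0.4619, -0.0317, 0.2541]
tool_rot: [-3.137, -0.0, 1.822]
contact_force: [-0.2, 0.8, 4.7]
grip_width: 0.0001
finger_force: 2.4
```

{"op": "play_rows", "data": {
  "steps": [
    {"dx": 0,"dy": 0,"dz": 0.1,"wx": 0,"wy": 0,"wz": 0,"claw": -1},
    {"dx": 0,"dy": 0,"dz": 0.2,"wx": 0,"wy": 0,"wz": 0,"claw": -1},
    {"dx": 0,"dy": 0,"dz": 0.3,"wx": 0,"wy": 0,"wz": 0,"claw": -1}
  ]
}}

```text
time: 7.2
ee_pos: [0.4618, -0.0318, 0.2511]
tool_rot: [-3.137, 0.0, 1.823]
contact_force: [0.7, 0.4, 5.3]
grip_width: 0.0003
finger_force: 2.7
```

{"op": "play_rows", "data": {
  "steps": [
    {"dx": 0,"dy": 0,"dz": 0.1,"wx": 0,"wy": 0,"wz": 0,"claw": -1},
    {"dx": 0,"dy": 0,"dz": 0.2,"wx": 0,"wy": 0,"wz": 0,"claw": -1}
  ]
}}

```text
time: 7.4
ee_pos: [0.4616, -0.0317, 0.2489]
tool_rot: [-3.137, 0.0, 1.823]
contact_force: [0.8, 0.0, 2.0]
grip_width: -0.0
finger_force: 1.4
```

{"op": "play_rows", "data": {
  "steps": [
    {"dx": 0,"dy": 0,"dz": 0.1,"wx": 0,"wy": 0,"wz": 0,"claw": -1}
  ]
}}

```text
time: 7.5
ee_pos: [0.4615, -0.0317, 0.2478]
tool_rot: [-3.136, 0.0, 1.823]
contact_force: [1.2, 0.1, 1.3]
grip_width: -0.0
finger_force: 0.6
```

{"op": "play_rows", "data": {
  "steps": [
    {"dx": 0,"dy": 0,"dz": 0.1,"wx": 0,"wy": 0,"wz": 0,"claw": -1}
  ]
}}

```text
time: 7.6
ee_pos: [0.4613, -0.0317, 0.2467]
tool_rot: [-3.136, -0.0, 1.823]
contact_force: [-0.2, 0.4, 0.1]
grip_width: 0.0002
finger_force: 0.0
```

{"op": "play_rows", "data": {
  "steps": [
    {"dx": 0,"dy": 0,"dz": 0.1,"wx": 0,"wy": 0,"wz": 0,"claw": -1}
  ]
}}

```text
time: 7.7
ee_pos: [0.4614, -0.0318, 0.2457]
tool_rot: [-3.136, 0.0, 1.823]
contact_force: [0.5, 0.0, 8.5]
grip_width: 0.0001
finger_force: 4.7
```

{"op": "play_rows", "data": {
  "steps": [
    {"dx": 0,"dy": 0,"dz": 0.05,"wx": 0,"wy": 0,"wz": 0,"claw": -1}
  ]
}}

```text
time: 7.8
ee_pos: [0.4618, -0.0318, 0.2456]
tool_rot: [-3.137, 0.0, 1.823]
contact_force: [-0.2, 1.0, 14.3]
grip_width: 0.0001
finger_force: 7.4
```

{"op": "play_rows", "data": {
  "steps": [
    {"dx": 0,"dy": 0,"dz": 0.05,"wx": 0,"wy": 0,"wz": 0,"claw": -1}
  ]
}}

```text
time: 7.9
ee_pos: [0.4621, -0.0318, 0.2455]
tool_rot: [-3.138, 0.0, 1.823]
contact_force: [-1.3, -0.5, 21.9]
grip_width: -0.0003
finger_force: 11.0
```

```bash
sed -i 's/^P=.*/P=[.4625,-.0303,.252,.0635,.0]/' mv.py; python3 - <<'E'
from mv import *
z=206
u=lambda q,g,dz=0:(SW(*prod("u",q,"close",gap=g),z+dz),rot(0))
rows([(SW(70,20,300),rot(0)),u(1.2,12,60),u(1.2,12)]+[u(q,-1) for q in(1.1,1,.9,.8,.7,.6,.5,.4,.3,.2,.1,0)])
E
```

```text
at [ 0.4621 -0.0318  0.2455] F [-1.3 -0.5 21.9] t 7.9 grip -0.0
[0.525 0.007 0.3  ] d [ 2.14  7.05 -5.48] w [-0.2  0.  -0. ]
[0.55  0.003 0.266] d [ 1.21  9.33 -2.08] w [-0.2  0.  -0. ]
[0.55  0.003 0.206] d [1.21 9.35 3.92] w [-0.2  0.  -0. ]
[ 0.549 -0.015  0.206] d [-0.59  8.87  3.92] w [-0.2  0.  -0. ]
[ 0.55  -0.021  0.206] d [-1.18  8.81  3.92] w [-0.2  0.  -0. ]
[ 0.55  -0.028  0.206] d [-1.78  8.68  3.92] w [-0.2  0.  -0. ]
[ 0.55  -0.034  0.206] d [-2.38  8.48  3.92] w [-0.2  0.  -0. ]
[ 0.549 -0.04   0.206] d [-2.98  8.21  3.92] w [-0.2  0.  -0. ]
[ 0.547 -0.047  0.206] d [-3.55  7.87  3.92] w [-0.2  0.  -0. ]
[ 0.544 -0.053  0.206] d [-4.1   7.45  3.92] w [-0.2  0.  -0. ]
[ 0.541 -0.059  0.206] d [-4.61  6.97  3.92] w [-0.2  0.  -0. ]
[ 0.537 -0.065  0.206] d [-5.07  6.42  3.93] w [-0.2  0.  -0. ]
[ 0.532 -0.07   0.206] d [-5.47  5.81  3.93] w [-0.2  0.  -0. ]
[ 0.526 -0.075  0.206] d [-5.8   5.15  3.93] w [-0.2  0.  -0. ]
[ 0.52  -0.079  0.206] d [-6.06  4.44  3.93] w [-0.2  0.  -0. ]
```

{"op": "play_rows", "data": {
  "steps": [
    {"dx": 0,"dy": 0,"dz": -2.5,"wx": 0,"wy": 0,"wz": 0,"claw": -1},
    {"dx": 0.5,"dy": 2,"dz": -5.5,"wx": 0,"wy": 0,"wz": 0,"claw": -1},
    {"dx": 2,"dy": 6,"dz": -5.5,"wx": 0,"wy": 0,"wz": 0,"claw": -1},
    {"dx": 1.6,"dy": 9.3,"dz": -4,"wx": 0,"wy": 0,"wz": 0,"claw": -1},
    {"dx": 1.4,"dy": 9.4,"dz": 0,"wx": 0,"wy": 0,"wz": 0,"claw": -1},
    {"dx": 1.2,"dy": 9.4,"dz": 3,"wx": 0,"wy": 0,"wz": 0,"claw": -1},
    {"dx": 1.2,"dy": 9.4,"dz": 3.8,"wx": 0,"wy": 0,"wz": 0,"claw": -1}
  ]
}}

```text
time: 8.6
ee_pos: [0.5478, 0.0029, 0.2035]
tool_rot: [-3.132, -0.0, 1.822]
contact_force: [0.1, 0.5, 1.6]
grip_width: -0.0001
finger_force: 0.0
```

```bash
python3 - <<'E'
from mv import *
z=206
u=lambda q,g,dz=0:(SW(*prod("u",q,"close",gap=g),z+dz),rot(0))
rows([u(q,-1) for q in(1.1,1,.9,.8,.7,.6,.5,.4,.3,.2,.1,0)])
E
```

```text
at [0.5478 0.0029 0.2035] F [0.1 0.5 1.6] t 8.6 grip -0.0
[ 0.549 -0.015  0.206] d [-1.82 -0.3  -0.25] w [-0.6 -0.  -0. ]
[ 0.55  -0.021  0.206] d [-2.42 -0.37 -0.25] w [-0.6 -0.  -0. ]
[ 0.55  -0.028  0.206] d [-3.02 -0.5  -0.25] w [-0.6 -0.  -0. ]
[ 0.55  -0.034  0.206] d [-3.62 -0.7  -0.25] w [-0.6 -0.  -0. ]
[ 0.549 -0.04   0.206] d [-4.21 -0.97 -0.24] w [-0.6 -0.  -0. ]
[ 0.547 -0.047  0.206] d [-4.79 -1.31 -0.24] w [-0.6 -0.  -0. ]
[ 0.544 -0.053  0.206] d [-5.34 -1.72 -0.24] w [-0.6 -0.  -0. ]
[ 0.541 -0.059  0.206] d [-5.85 -2.2  -0.23] w [-0.6 -0.  -0. ]
[ 0.537 -0.065  0.206] d [-6.31 -2.75 -0.23] w [-0.6 -0.  -0. ]
[ 0.532 -0.07   0.206] d [-6.71 -3.36 -0.22] w [-0.6 -0.  -0. ]
[ 0.526 -0.075  0.206] d [-7.04 -4.02 -0.21] w [-0.6 -0.  -0. ]
[ 0.52  -0.079  0.206] d [-7.3  -4.73 -0.21] w [-0.6 -0.  -0. ]
```

{"op": "play_rows", "data": {
  "steps": [
    {"dx": -0.9,"dy": -0.2,"dz": -0.2,"wx": -0.5,"wy": 0,"wz": 0,"claw": -1},
    {"dx": -1.8,"dy": -0.3,"dz": -0.2,"wx": -0.5,"wy": 0,"wz": 0,"claw": -1},
    {"dx": -2.4,"dy": -0.4,"dz": -0.2,"wx": -0.5,"wy": 0,"wz": 0,"claw": -1},
    {"dx": -3.0,"dy": -0.5,"dz": -0.2,"wx": -0.5,"wy": 0,"wz": 0,"claw": -1},
    {"dx": -3.6,"dy": -0.7,"dz": -0.2,"wx": -0.5,"wy": 0,"wz": 0,"claw": -1},
    {"dx": -4.2,"dy": -1.0,"dz": -0.2,"wx": -0.5,"wy": 0,"wz": 0,"claw": -1}
  ]
}}

```text
time: 9.2
ee_pos: [0.55, -0.0397, 0.2086]
tool_rot: [3.138, -0.001, 1.823]
contact_force: [-3.5, 7.6, 0.5]
grip_width: 0.0
finger_force: 3.0
```

{"op": "play_rows", "data": {
  "steps": [
    {"dx": -0.6,"dy": -0.35,"dz": 0,"wx": 0,"wy": 0,"wz": 0,"claw": -1},
    {"dx": -1.1,"dy": -0.75,"dz": 0,"wx": 0,"wy": 0,"wz": 0,"claw": -1}
  ]
}}

```text
time: 9.4
ee_pos: [0.5454, -0.0516, 0.2084]
tool_rot: [3.138, -0.002, 1.824]
contact_force: [-0.3, 9.9, 0.7]
grip_width: 0.0001
finger_force: 4.1
```

{"op": "play_rows", "data": {
  "steps": [
    {"dx": -0.5,"dy": -0.5,"dz": 0,"wx": 0,"wy": 0,"wz": 0,"claw": -1},
    {"dx": -0.95,"dy": -1.0,"dz": 0,"wx": 0,"wy": 0,"wz": 0,"claw": -1}
  ]
}}

```text
time: 9.6
ee_pos: [0.5383, -0.063, 0.2085]
tool_rot: [3.137, -0.002, 1.824]
contact_force: [0.4, 11.1, 2.0]
grip_width: 0.0001
finger_force: 4.6
```

{"op": "play_rows", "data": {
  "steps": [
    {"dx": -0.4,"dy": -0.6,"dz": 0,"wx": 0,"wy": 0,"wz": 0,"claw": -1},
    {"dx": -0.75,"dy": -1.3,"dz": 0,"wx": 0,"wy": 0,"wz": 0,"claw": -1}
  ]
}}

```text
time: 9.8
ee_pos: [0.5282, -0.0738, 0.2087]
tool_rot: [3.136, -0.001, 1.824]
contact_force: [2.7, 9.9, 3.3]
grip_width: -0.0003
finger_force: 4.4
```

{"op": "play_rows", "data": {
  "steps": [
    {"dx": -0.2,"dy": -0.4,"dz": 0,"wx": 0,"wy": 0,"wz": 0,"claw": -1},
    {"dx": -0.3,"dy": -0.7,"dz": 0,"wx": 0,"wy": 0,"wz": 0,"claw": -1}
  ]
}}

```text
time: 10.0
ee_pos: [0.5222, -0.0786, 0.2089]
tool_rot: [3.136, -0.001, 1.823]
contact_force: [3.3, 8.6, 3.0]
grip_width: -0.0003
finger_force: 3.7
```

```bash
python3 - <<'E'
from mv import *
import ov
u=lambda q,g,dz=0:(SW(*prod("u",q,"close",gap=g),208),rot(0))
rows([u(0,0)])
ov.overlay(P,0,0,"pics/o5.png",True)
E
```

```text
at [ 0.5222 -0.0786  0.2089] F [3.3 8.6 3. ] t 10.0 grip -0.0
[ 0.521 -0.079  0.208] d [-0.03 -0.13  0.09] w [ 0.3 -0.   0. ]
```

View pics/o5.png

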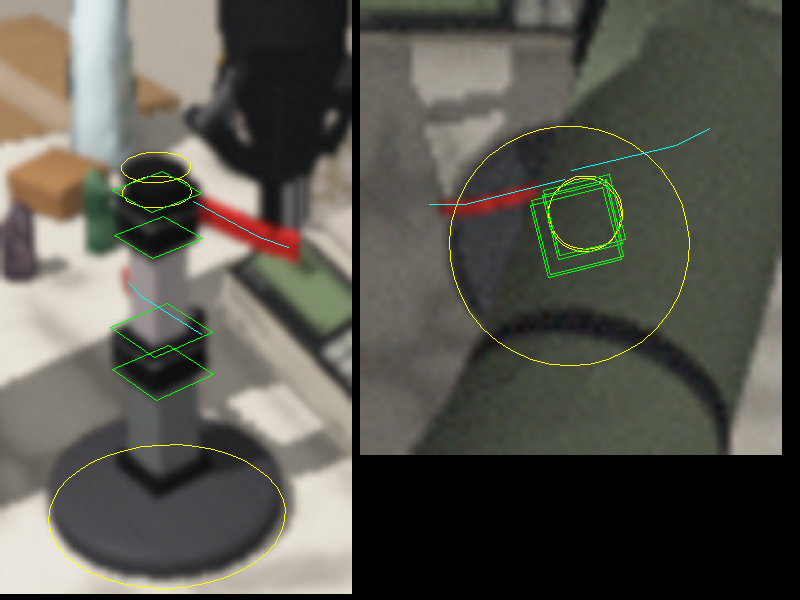

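{"op": "play_rows", "data": {
  "steps": [
    {"dx": 0.1,"dy": -0.15,"dz": 0,"wx": 0,"wy": 0,"wz": 0,"claw": -1},
    {"dx": 0.1,"dy": -0.3,"dz": 0,"wx": 0,"wy": 0,"wz": 0,"claw": -1}
  ]
}}

```text
time: 10.3
ee_pos: [0.5191, -0.079, 0.2088]
tool_rot: [3.136, 0.0, 1.823]
contact_force: [6.4, 2.8, 2.3]
grip_width: -0.0002
finger_force: 3.8
```

{"op": "play_rows", "data": {
  "steps": [
    {"dx": 0,"dy": 0,"dz": 0,"wx": 0,"wy": 0,"wz": 0,"claw": -1}
  ]
}}

```text
time: 10.4
ee_pos: [0.5192, -0.0791, 0.2088]
tool_rot: [3.136, 0.001, 1.823]
contact_force: [5.2, 4.0, 2.0]
grip_width: 0.0001
finger_force: 3.2
```

{"op": "play_rows", "data": {
  "steps": [
    {"dx": 0,"dy": -0.15,"dz": 0,"wx": 0,"wy": 0,"wz": 0,"claw": -1}
  ]
}}

```text
time: 10.5
ee_pos: [0.5182, -0.0794, 0.2089]
tool_rot: [3.135, 0.001, 1.823]
contact_force: [7.7, 4.4, 1.5]
grip_width: -0.0001
finger_force: 4.5
```

{"op": "play_rows", "data": {
  "steps": [
    {"dx": 0,"dy": -0.15,"dz": 0,"wx": 0,"wy": 0,"wz": 0,"claw": -1}
  ]
}}

```text
time: 10.6
ee_pos: [0.5171, -0.0799, 0.2091]
tool_rot: [3.134, 0.001, 1.823]
contact_force: [11.3, 3.7, 3.4]
grip_width: 0.0003
finger_force: 5.6
```

{"op": "play_rows", "data": {
  "steps": [
    {"dx": 0,"dy": -0.15,"dz": 0,"wx": 0,"wy": 0,"wz": 0,"claw": -1}
  ]
}}

```text
time: 10.7
ee_pos: [0.516, -0.0803, 0.2092]
tool_rot: [3.134, 0.002, 1.823]
contact_force: [11.8, 0.6, 4.0]
grip_width: 0.0001
finger_force: 5.6
```

{"op": "play_rows", "data": {
  "steps": [
    {"dx": 0,"dy": 1.5,"dz": 0,"wx": 0,"wy": 0,"wz": 0,"claw": -1},
    {"dx": 0,"dy": 1.5,"dz": -5,"wx": 0,"wy": 0,"wz": 0,"claw": -1},
    {"dx": -4,"dy": 0,"dz": -8,"wx": 0,"wy": 0,"wz": 0,"claw": -1},
    {"dx": -9,"dy": 0,"dz": -8,"wx": 0,"wy": 0,"wz": 0,"claw": -1},
    {"dx": -14,"dy": 0,"dz": -8,"wx": 0,"wy": 0,"wz": 0,"claw": -1},
    {"dx": -18,"dy": 0,"dz": -8,"wx": 0,"wy": 0,"wz": 0,"claw": -1}
  ]
}}

```text
time: 11.3
ee_pos: [0.5584, -0.2576, 0.2887]
tool_rot: [3.138, 0.001, 1.822]
contact_force: [0.6, 1.7, -0.1]
grip_width: 0.0002
finger_force: 0.0
```

```bash
python3 - <<'E'
from mv import *
import ov
rows([])
ov.overlay(P,0,0,"pics/o6.png",True)
E
```

```text
at [ 0.5584 -0.2576  0.2887] F [ 0.6  1.7 -0.1] t 11.3 grip 0.0
```

View pics/o6.png

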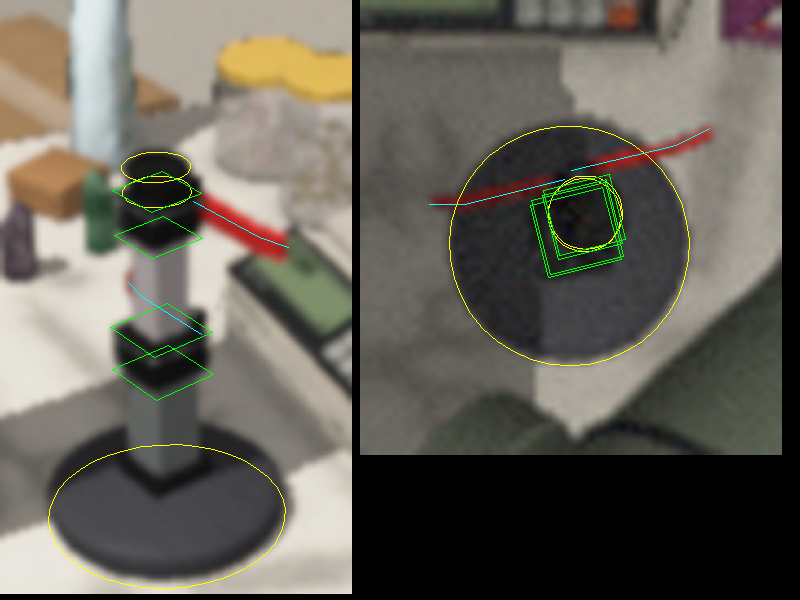

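```bash
cat > cmp.py <<'E'
import cv2,numpy as np
from station import viewer
s=viewer.capture("side");t=viewer.capture("top")
a=cv2.resize(s[150:285,215:295],None,fx=4.4,fy=4.4,interpolation=cv2.INTER_CUBIC)
b=cv2.resize(t[175:225,240:295],None,fx=8,fy=8,interpolation=cv2.INTER_CUBIC)
c=cv2.imread("pics/c1.png")
def f(n,im,x0,x1):
    im=im.astype(int);m=(im[...,2]-np.maximum(im[...,0],im[...,1]))>50
    v,u=np.nonzero(m);k=(u>=x0)&(u<=x1);v,u=v[k],u[k]
    print(n,len(u),"u",u.min(),u.max(),"vmid",[round(v[abs(u-x)<4].mean(),1) if (abs(u-x)<4).any() else None for x in np.linspace(x0,x1,9)[1:-1]])
for n,o,w in(("old",c[:,:352],c[:400,355:]),("new",a,b)):
    f(n+" side up",o[150:],195,290)
    f(n+" side low",o[250:320],105,135)
    f(n+" top up",w,240,390);f(n+" top low",w,40,190)
E
python3 cmp.py
```

```text
old side up 2813 u 195 285 vmid [np.float64(56.3), np.float64(63.1), np.float64(69.4), np.float64(76.3), np.float64(83.0), np.float64(86.7), np.float64(89.9)]
old side low 124 u 122 128 vmid [None, None, None, np.float64(30.1), np.float64(30.8), np.float64(31.4), np.float64(34.2)]
old top up 2577 u 243 383 vmid [np.float64(118.7), np.float64(115.1), np.float64(111.0), np.float64(107.2), np.float64(100.9), np.float64(93.3), np.float64(84.2)]
old top low 2758 u 47 188 vmid [np.float64(172.4), np.float64(172.4), np.float64(169.0), np.float64(164.7), np.float64(160.3), np.float64(155.4), np.float64(151.0)]
new side up 2778 u 200 286 vmid [np.float64(58.2), np.float64(64.9), np.float64(71.7), np.float64(79.3), np.float64(86.5), np.float64(91.1), np.float64(95.2)]Traceback (most recent call last):
  File "cmp.py", line 13, in <module>
    f(n+" side low",o[250:320],105,135)
    ~^^^^^^^^^^^^^^^^^^^^^^^^^^^^^^^^^^
  File "cmp.py", line 10, in f
    print(n,len(u),"u",u.min(),u.max(),"vmid",[round(v[abs(u-x)<4].mean(),1) if (abs(u-x)<4).any() else None for x in np.linspace(x0,x1,9)[1:-1]])
                       ~~~~~^^
    return umr_minimum(a, axis, None, out, keepdims, initial, where)
ValueError: zero-size array to reduction operation minimum which has no identity
```

```bash
sed -i '/side low/d; s/>50/>35/' cmp.py; python3 cmp.py | sed 's/np.float64//g'
```

```text
old side up 3141 u 195 287 vmid [(56.3), (63.0), (69.6), (76.4), (82.9), (86.7), (89.9)]
old top up 3134 u 240 385 vmid [(119.0), (115.3), (110.9), (107.3), (101.3), (93.3), (84.3)]
old top low 3326 u 45 190 vmid [(172.8), (172.4), (169.2), (164.9), (160.3), (155.6), (151.1)]
new side up 3106 u 198 287 vmid [(58.3), (64.9), (71.7), (79.2), (86.5), (90.9), (94.9)]
new top up 3289 u 242 390 vmid [(120.9), (116.9), (113.3), (109.7), (104.5), (99.2), (92.1)]
new top low 2603 u 50 190 vmid [(168.4), (169.0), (167.0), (162.5), (158.3), (153.9), (149.9)]
```

```bash
sed -i 's/^P=.*/P=[.4625,-.0323,.236,.0635,.0]/' mv.py; python3 - <<'E'
from mv import *
l=lambda q,g,dz=0:(SW(*prod("l",q,"open",gap=g,d=62-10*np.sin(q)),113+dz),rot(-20,1.823))
rows([(SW(-5,-60,310),rot(0,1.823)),(SW(0,60,310),rot(-20,1.823)),l(0,8,150),l(0,8)])
E
```

```text
at [ 0.5584 -0.254   0.2881] F [ 0.6  0.7 -0.7] t 11.6 grip -0.0
[ 0.472 -0.092  0.31 ] d [17.87 -4.34 -2.19] w [ 0.2 -0.   0. ]
[0.448 0.026 0.31 ] d [29.86 -3.64 -2.18] w [  0.2 -20.   -0. ]
[0.452 0.029 0.263] d [30.05 -3.21  2.52] w [  0.2 -20.   -0. ]
[0.452 0.029 0.113] d [30.04 -3.25 17.52] w [  0.2 -20.   -0. ]
```

{"op": "play_rows", "data": {
  "steps": [
    {"dx": 4,"dy": -1,"dz": -2.5,"wx": 0,"wy": 0,"wz": 0,"claw": -1},
    {"dx": 9,"dy": -2,"dz": -2.5,"wx": 0,"wy": 0,"wz": 0,"claw": -1},
    {"dx": 14,"dy": -3.3,"dz": -2.5,"wx": 0,"wy": 0,"wz": 0,"claw": -1},
    {"dx": 19,"dy": -4,"dz": -2.5,"wx": 0,"wy": 0,"wz": 0,"claw": -1},
    {"dx": 24,"dy": -3.7,"dz": -2.5,"wx": 0,"wy": -5,"wz": 0,"claw": -1},
    {"dx": 28,"dy": -3.5,"dz": -2.2,"wx": 0,"wy": -13,"wz": 0,"claw": -1},
    {"dx": 31,"dy": -3.3,"dz": -1.5,"wx": 0,"wy": -20,"wz": 0,"claw": -1},
    {"dx": 31,"dy": -3.2,"dz": 0,"wx": 0,"wy": -20,"wz": 0,"claw": -1}
  ]
}}

```text
time: 12.4
ee_pos: [0.4505, 0.0409, 0.2893]
tool_rot: [3.132, 0.35, 1.824]
contact_force: [2.3, -0.3, -0.6]
grip_width: -0.0
finger_force: 0.0
```

```bash
python3 - <<'E'
from mv import *
l=lambda q,g,dz=0:(SW(*prod("l",q,"open",gap=g,d=62-10*np.sin(q)),113+dz),rot(-20,1.823))
rows([l(0,8,100),l(0,8,50),l(0,8)])
print(status.get_obs()["joint_pos"].round(2))
E
```

```text
at [0.4505 0.0409 0.2893] F [ 2.3 -0.3 -0.6] t 12.4 grip -0.0
[0.452 0.029 0.213] d [ 1.5  -0.19  7.58] w [0.6 0.1 0. ]
[0.452 0.029 0.163] d [ 3.21 -0.23 12.27] w [0.6 0.1 0. ]
[0.452 0.029 0.113] d [ 4.93 -0.28 16.97] w [0.6 0.1 0. ]
[-1.    0.21  0.63  2.03  0.27  1.   -0.28]
```

{"op": "play_rows", "data": {
  "steps": [
    {"dx": 0.8,"dy": -0.3,"dz": 4,"wx": 0.5,"wy": 0,"wz": 0,"claw": -1},
    {"dx": 1.6,"dy": -0.3,"dz": 8,"wx": 0.5,"wy": 0,"wz": 0,"claw": -1},
    {"dx": 3.0,"dy": -0.3,"dz": 12,"wx": 0.5,"wy": 0,"wz": 0,"claw": -1},
    {"dx": 4.3,"dy": -0.3,"dz": 15,"wx": 0.5,"wy": 0,"wz": 0,"claw": -1},
    {"dx": 4.9,"dy": -0.3,"dz": 16.6,"wx": 0.5,"wy": 0,"wz": 0,"claw": -1},
    {"dx": 4.9,"dy": -0.3,"dz": 16.9,"wx": 0.5,"wy": 0,"wz": 0,"claw": -1},
    {"dx": 4.9,"dy": -0.3,"dz": 16.9,"wx": 0.5,"wy": 0,"wz": 0,"claw": -1}
  ]
}}

```text
time: 13.1
ee_pos: [0.4508, 0.026, 0.1129]
tool_rot: [-3.136, 0.349, 1.822]
contact_force: [0.3, 0.9, -0.5]
grip_width: -0.0001
finger_force: 0.0
```

```bash
python3 - <<'E'
from mv import *
l=lambda q,g,dz=0:(SW(*prod("l",q,"open",gap=g,d=62-10*np.sin(q)),113+dz),rot(-20,1.823))
rows([l(0,0)]+[l(q,-1) for q in(.1,.2,.3,.4,.5,.6,.7,.8,.9,1,1.1)])
E
```

```text
at [0.4508 0.026  0.1129] F [ 0.3  0.9 -0.5] t 13.1 grip -0.0
[0.46  0.031 0.113] d [ 0.23  1.03 -0.09] w [-0.3  0.  -0. ]
[0.466 0.032 0.113] d [ 0.22  1.64 -0.1 ] w [-0.3  0.  -0. ]
[0.471 0.033 0.113] d [ 0.18  2.16 -0.08] w [-0.3  0.  -0. ]
[0.476 0.034 0.113] d [ 0.1   2.68 -0.06] w [-0.3  0.  -0. ]
[0.482 0.034 0.113] d [-0.03  3.2  -0.01] w [-0.3  0.  -0. ]
[0.487 0.033 0.113] d [-0.2   3.71  0.05] w [-0.3  0.  -0. ]
[0.493 0.032 0.113] d [-0.41  4.22  0.12] w [-0.3  0.  -0. ]
[0.498 0.031 0.113] d [-0.68  4.71  0.22] w [-0.3  0.  -0. ]
[0.504 0.029 0.113] d [-0.99  5.18  0.33] w [-0.3  0.  -0. ]
[0.509 0.026 0.113] d [-1.35  5.63  0.46] w [-0.3  0.  -0. ]
[0.514 0.023 0.113] d [-1.76  6.04  0.6 ] w [-0.3  0.  -0. ]
[0.519 0.019 0.113] d [-2.21  6.42  0.76] w [-0.3  0.  -0. ]
```

{"op": "play_rows", "data": {
  "steps": [
    {"dx": 0.2,"dy": 0.6,"dz": -0.1,"wx": 0,"wy": 0,"wz": 0,"claw": -1},
    {"dx": 0.2,"dy": 1.0,"dz": -0.1,"wx": 0,"wy": 0,"wz": 0,"claw": -1},
    {"dx": 0.2,"dy": 1.4,"dz": -0.1,"wx": 0,"wy": 0,"wz": 0,"claw": -1},
    {"dx": 0.2,"dy": 1.7,"dz": -0.1,"wx": 0,"wy": 0,"wz": 0,"claw": -1}
  ]
}}

```text
time: 13.5
ee_pos: [0.4667, 0.032, 0.113]
tool_rot: [-3.136, 0.349, 1.821]
contact_force: [-5.8, 1.3, 3.3]
grip_width: -0.0003
finger_force: 2.8
```

{"op": "play_rows", "data": {
  "steps": [
    {"dx": 0,"dy": 0.45,"dz": 0,"wx": 0,"wy": 0,"wz": 0,"claw": -1},
    {"dx": -0.1,"dy": 1.0,"dz": 0,"wx": 0,"wy": 0,"wz": 0,"claw": -1}
  ]
}}

```text
time: 13.7
ee_pos: [0.4761, 0.033, 0.1132]
tool_rot: [-3.135, 0.349, 1.821]
contact_force: [-6.2, -4.6, 2.7]
grip_width: 0.0001
finger_force: 3.1
```

{"op": "play_rows", "data": {
  "steps": [
    {"dx": -0.15,"dy": 0.5,"dz": 0.05,"wx": 0,"wy": 0,"wz": 0,"claw": -1},
    {"dx": -0.3,"dy": 1.0,"dz": 0.1,"wx": 0,"wy": 0,"wz": 0,"claw": -1},
    {"dx": -0.5,"dy": 1.5,"dz": 0.2,"wx": 0,"wy": 0,"wz": 0,"claw": -1}
  ]
}}

```text
time: 14.0
ee_pos: [0.4922, 0.0313, 0.1129]
tool_rot: [-3.135, 0.35, 1.821]
contact_force: [-4.6, -0.5, 1.5]
grip_width: 0.0003
finger_force: 1.6
```

{"op": "play_rows", "data": {
  "steps": [
    {"dx": -0.25,"dy": 0.5,"dz": 0.1,"wx": 0,"wy": 0,"wz": 0,"claw": -1},
    {"dx": -0.6,"dy": 1.0,"dz": 0.2,"wx": 0,"wy": 0,"wz": 0,"claw": -1},
    {"dx": -0.95,"dy": 1.4,"dz": 0.35,"wx": 0,"wy": 0,"wz": 0,"claw": -1},
    {"dx": -1.35,"dy": 1.85,"dz": 0.5,"wx": 0,"wy": 0,"wz": 0,"claw": -1},
    {"dx": -1.85,"dy": 2.25,"dz": 0.65,"wx": 0,"wy": 0,"wz": 0,"claw": -1}
  ]
}}

```text
time: 14.5
ee_pos: [0.5198, 0.0185, 0.1129]
tool_rot: [-3.137, 0.349, 1.822]
contact_force: [-3.3, 0.8, -1.0]
grip_width: -0.0002
finger_force: 1.3
```

{"op": "play_rows", "data": {
  "steps": [
    {"dx": 1.6,"dy": -1.2,"dz": -0.6,"wx": 0,"wy": 0,"wz": 0,"claw": -1},
    {"dx": 1.8,"dy": -1.6,"dz": -5,"wx": 0,"wy": 0,"wz": 0,"claw": -1},
    {"dx": 1.8,"dy": -2,"dz": -9.5,"wx": 0,"wy": 0,"wz": 0,"claw": -1},
    {"dx": 1.8,"dy": -2,"dz": -14,"wx": 0,"wy": 0,"wz": 0,"claw": -1},
    {"dx": 0.5,"dy": -3,"dz": -18,"wx": 0,"wy": 6,"wz": 0,"claw": -1}
  ]
}}

```text
time: 15.0
ee_pos: [0.4749, 0.0802, 0.2817]
tool_rot: [-3.137, 0.244, 1.829]
contact_force: [1.1, 0.1, 0.3]
grip_width: 0.0001
finger_force: 0.0
```

```bash
python3 - <<'E'
from mv import *
import ov
rows([(np.array([P[0],P[1],.2455+.04]),rot(0,1.823)),(np.array([P[0],P[1],.2455]),rot(0,1.823))])
ov.overlay(P,0,1.1,"pics/o7.png",True)
E
```

```text
at [0.4749 0.0802 0.2817] F [1.1 0.1 0.3] t 15.0 grip 0.0
[ 0.462 -0.032  0.286] d [-10.34  -4.07   2.2 ] w [-0.2 14.   0.3]
[ 0.462 -0.032  0.246] d [-9.37 -4.05  6.08] w [-0.2 14.   0.3]
```

View pics/o7.png

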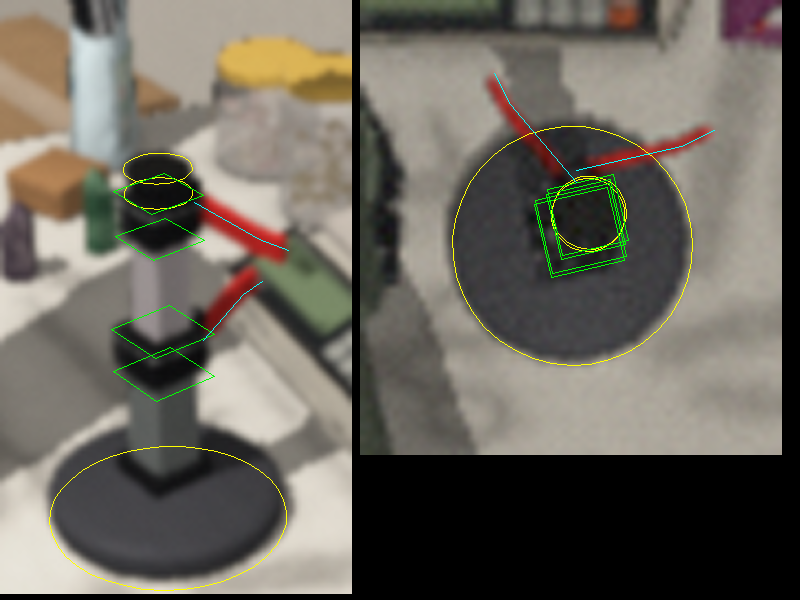

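The lower lever is open (tip at (490,80) in the top crop), the upper one is closed, and the stand is in place. Next I'll press the middle tube.

{"op": "play_rows", "data": {
  "steps": [
    {"dx": -3,"dy": -1.5,"dz": -0.5,"wx": 0,"wy": 6,"wz": 0,"claw": -1},
    {"dx": -7,"dy": -3,"dz": 0.5,"wx": 0,"wy": 14,"wz": 0.3,"claw": -1},
    {"dx": -10.3,"dy": -4.0,"dz": 2.2,"wx": 0,"wy": 14,"wz": 0.3,"claw": -1},
    {"dx": -10.2,"dy": -4.0,"dz": 2.2,"wx": 0,"wy": 14,"wz": 0.3,"claw": -1},
    {"dx": -9.8,"dy": -4.0,"dz": 4.2,"wx": 0,"wy": 14,"wz": 0.3,"claw": -1},
    {"dx": -9.7,"dy": -4.0,"dz": 4.9,"wx": 0,"wy": 14,"wz": 0.3,"claw": -1}
  ]
}}

```text
time: 15.7
ee_pos: [0.4618, -0.0378, 0.2556]
tool_rot: [-3.137, 0.001, 1.813]
contact_force: [-0.9, 0.0, 0.4]
grip_width: -0.0001
finger_force: 0.0
```

```bash
python3 - <<'E'
from mv import *
rows([(np.array([P[0],P[1]+.001,.2455]),rot(0,1.823)),(np.array([P[0],P[1]+.001,.19]),rot(0,1.823))])
E
```

```text
at [ 0.4618 -0.0378  0.2556] F [-0.9  0.   0.4] t 15.7 grip -0.0
[ 0.462 -0.031  0.246] d [0.61 0.23 1.  ] w [-0.3  0.  -0.6]
[ 0.462 -0.031  0.19 ] d [0.61 0.26 6.55] w [-0.3  0.  -0.6]
```

{"op": "play_rows", "data": {
  "steps": [
    {"dx": 0.6,"dy": 0.2,"dz": 0.3,"wx": 0,"wy": 0,"wz": 0,"claw": -1},
    {"dx": 0.6,"dy": 0.2,"dz": 0.6,"wx": 0,"wy": 0,"wz": 0,"claw": -1},
    {"dx": 0.6,"dy": 0.2,"dz": 1.0,"wx": 0,"wy": 0,"wz": 0,"claw": -1},
    {"dx": 0.6,"dy": 0.2,"dz": 1.3,"wx": 0,"wy": 0,"wz": 0,"claw": -1}
  ]
}}

```text
time: 16.1
ee_pos: [0.4626, -0.0304, 0.2436]
tool_rot: [-3.138, 0.0, 1.815]
contact_force: [0.0, 0.4, 4.1]
grip_width: 0.0
finger_force: 1.7
```

{"op": "play_rows", "data": {
  "steps": [
    {"dx": 0,"dy": 0,"dz": 0.3,"wx": 0,"wy": 0,"wz": 0,"claw": -1},
    {"dx": 0,"dy": 0,"dz": 0.6,"wx": 0,"wy": 0,"wz": 0,"claw": -1}
  ]
}}

```text
time: 16.3
ee_pos: [0.4627, -0.0305, 0.2379]
tool_rot: [-3.139, -0.0, 1.815]
contact_force: [-0.9, 3.1, 10.8]
grip_width: 0.0002
finger_force: 5.4
```

Sliding at about 10 N, as expected.

{"op": "play_rows", "data": {
  "steps": [
    {"dx": 0,"dy": 0,"dz": 0.5,"wx": 0,"wy": 0,"wz": 0,"claw": -1},
    {"dx": 0,"dy": 0,"dz": 1.0,"wx": 0,"wy": 0,"wz": 0,"claw": -1},
    {"dx": 0,"dy": 0,"dz": 1.5,"wx": 0,"wy": 0,"wz": 0,"claw": -1},
    {"dx": 0,"dy": 0,"dz": 2.0,"wx": 0,"wy": 0,"wz": 0,"claw": -1}
  ]
}}

```text
time: 16.7
ee_pos: [0.4635, -0.0296, 0.2187]
tool_rot: [-3.141, -0.001, 1.815]
contact_force: [-2.8, 9.5, 33.0]
grip_width: 0.0001
finger_force: 16.6
```

{"op": "play_rows", "data": {
  "steps": [
    {"dx": 0,"dy": 0,"dz": 0.5,"wx": 0,"wy": 0,"wz": 0,"claw": -1},
    {"dx": 0,"dy": 0,"dz": 1.0,"wx": 0,"wy": 0,"wz": 0,"claw": -1},
    {"dx": 0,"dy": 0,"dz": 1.5,"wx": 0,"wy": 0,"wz": 0,"claw": -1},
    {"dx": 0,"dy": 0,"dz": 1.9,"wx": 0,"wy": 0,"wz": 0,"claw": -1}
  ]
}}

```text
time: 17.1
ee_pos: [0.463, -0.0293, 0.1996]
tool_rot: [-3.14, -0.002, 1.815]
contact_force: [-5.1, 11.4, 25.7]
grip_width: 0.0002
finger_force: 12.8
```

{"op": "play_rows", "data": {
  "steps": [
    {"dx": 0,"dy": 0,"dz": 0.3,"wx": 0,"wy": 0,"wz": 0,"claw": -1},
    {"dx": 0,"dy": 0,"dz": 0.6,"wx": 0,"wy": 0,"wz": 0,"claw": -1},
    {"dx": 0,"dy": 0,"dz": 0.7,"wx": 0,"wy": 0,"wz": 0,"claw": -1}
  ]
}}

```text
time: 17.4
ee_pos: [0.4623, -0.0301, 0.1917]
tool_rot: [-3.138, -0.001, 1.815]
contact_force: [-0.2, 0.1, -0.3]
grip_width: -0.0003
finger_force: 0.0
```

```bash
python3 - <<'E'
from mv import *
import ov
rows([])
ov.overlay(P[:3]+[0,0],0,1.1,"pics/o8.png",False)
E
```

```text
at [ 0.4623 -0.0301  0.1917] F [-0.2  0.1 -0.3] t 17.4 grip -0.0
```

View pics/o8.png

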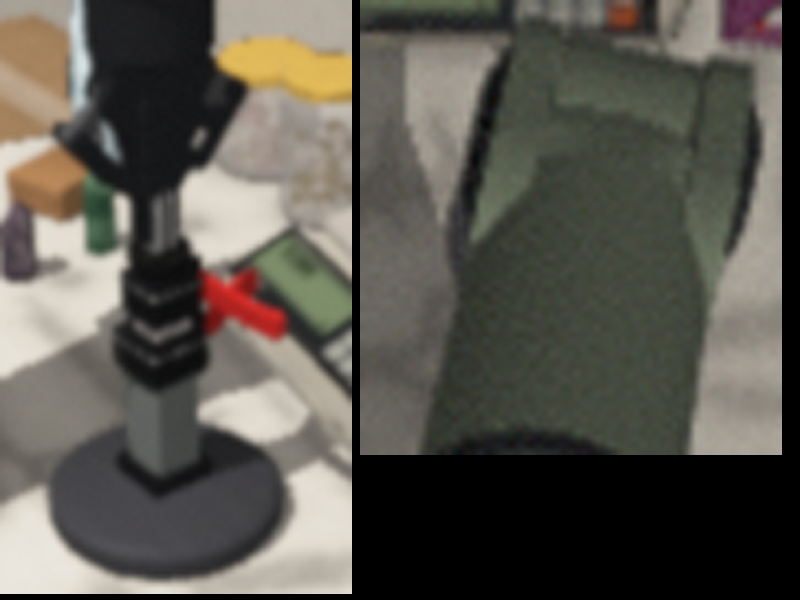

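The middle tube is down except for a small gap near (165,325), with everything upright. I'll press the rest of the way gently.

{"op": "play_rows", "data": {
  "steps": [
    {"dx": 0,"dy": 0,"dz": 0.1,"wx": 0,"wy": 0,"wz": 0,"claw": -1},
    {"dx": 0,"dy": 0,"dz": 0.2,"wx": 0,"wy": 0,"wz": 0,"claw": -1}
  ]
}}

```text
time: 17.7
ee_pos: [0.4626, -0.0308, 0.1899]
tool_rot: [-3.139, 0.0, 1.814]
contact_force: [-0.9, 0.6, 12.5]
grip_width: 0.0001
finger_force: 6.1
```

{"op": "play_rows", "data": {
  "steps": [
    {"dx": 0,"dy": 0,"dz": 0.1,"wx": 0,"wy": 0,"wz": 0,"claw": -1},
    {"dx": 0,"dy": 0,"dz": 0.2,"wx": 0,"wy": 0,"wz": 0,"claw": -1}
  ]
}}

```text
time: 17.9
ee_pos: [0.4623, -0.0308, 0.1878]
tool_rot: [-3.138, 0.0, 1.814]
contact_force: [-0.5, 0.2, 4.4]
grip_width: -0.0001
finger_force: 1.9
```

{"op": "play_rows", "data": {
  "steps": [
    {"dx": 0,"dy": 0,"dz": 0.1,"wx": 0,"wy": 0,"wz": 0,"claw": -1},
    {"dx": 0,"dy": 0,"dz": 0.2,"wx": 0,"wy": 0,"wz": 0,"claw": -1}
  ]
}}

```text
time: 18.1
ee_pos: [0.4622, -0.0308, 0.1856]
tool_rot: [-3.138, 0.0, 1.814]
contact_force: [0.4, 0.5, 1.0]
grip_width: -0.0002
finger_force: 0.6
```

{"op": "play_rows", "data": {
  "steps": [
    {"dx": 0,"dy": 0,"dz": 0.1,"wx": 0,"wy": 0,"wz": 0,"claw": -1}
  ]
}}

```text
time: 18.2
ee_pos: [0.462, -0.0308, 0.1845]
tool_rot: [-3.137, 0.0, 1.814]
contact_force: [-0.3, -0.5, -0.5]
grip_width: -0.0
finger_force: 0.0
```

{"op": "play_rows", "data": {
  "steps": [
    {"dx": 0,"dy": 0,"dz": 0.1,"wx": 0,"wy": 0,"wz": 0,"claw": -1}
  ]
}}

```text
time: 18.3
ee_pos: [0.462, -0.0308, 0.1834]
tool_rot: [-3.137, 0.0, 1.814]
contact_force: [-0.4, -0.7, 0.4]
grip_width: 0.0001
finger_force: 0.0
```

{"op": "play_rows", "data": {
  "steps": [
    {"dx": 0,"dy": 0,"dz": 0.05,"wx": 0,"wy": 0,"wz": 0,"claw": -1}
  ]
}}

```text
time: 18.4
ee_pos: [0.462, -0.0308, 0.183]
tool_rot: [-3.137, 0.0, 1.814]
contact_force: [-2.4, 0.3, 9.7]
grip_width: -0.0002
finger_force: 4.4
```

{"op": "play_rows", "data": {
  "steps": [
    {"dx": 0,"dy": 0,"dz": 0.05,"wx": 0,"wy": 0,"wz": 0,"claw": -1}
  ]
}}

```text
time: 18.5
ee_pos: [0.4622, -0.0308, 0.1828]
tool_rot: [-3.138, -0.0, 1.814]
contact_force: [-3.0, 0.9, 14.2]
grip_width: -0.0001
finger_force: 6.5
```

{"op": "play_rows", "data": {
  "steps": [
    {"dx": 0,"dy": 0,"dz": 0.05,"wx": 0,"wy": 0,"wz": 0,"claw": -1}
  ]
}}

```text
time: 18.6
ee_pos: [0.4624, -0.0308, 0.1827]
tool_rot: [-3.138, -0.0, 1.814]
contact_force: [-5.1, 1.5, 22.8]
grip_width: 0.0002
finger_force: 11.4
```

```bash
python3 - <<'E'
from mv import *
l=lambda q,g,dz=0:(SW(*prod("l",q,"close",gap=g,d=52+14.5*np.sin(q)),114+dz),rot(-15,1.823))
rows([(np.array([P[0],P[1],.28]),rot(0,1.823)),l(1.2,14,130),l(1.2,14,60),l(1.2,14)]+[l(q,-1) for q in(1.1,1,.9,.8,.7,.6,.5,.4,.3,.2,.1,0)])
E
```

```text
at [ 0.4624 -0.0308  0.1827] F [-5.1  1.5 22.8] t 18.6 grip 0.0
[ 0.462 -0.032  0.28 ] d [-0.15 -0.06 -9.73] w [-0.2 -0.  -0.5]
[ 0.563 -0.02   0.244] d [-1.35 10.01 -6.16] w [ -0.3 -15.   -0.5]
[ 0.563 -0.02   0.174] d [-1.35 10.03  0.84] w [ -0.3 -15.   -0.5]
[ 0.563 -0.02   0.114] d [-1.35 10.05  6.84] w [ -0.3 -15.   -0.5]
[ 0.552 -0.002  0.114] d [0.64 9.45 6.84] w [ -0.3 -15.   -0.5]
[0.55  0.003 0.114] d [1.22 9.31 6.84] w [ -0.3 -15.   -0.5]
[0.546 0.008 0.114] d [1.79 9.11 6.84] w [ -0.3 -15.   -0.5]
[0.542 0.013 0.114] d [2.33 8.83 6.84] w [ -0.3 -15.   -0.5]
[0.538 0.017 0.114] d [2.85 8.5  6.84] w [ -0.3 -15.   -0.5]
[0.533 0.021 0.114] d [3.33 8.1  6.84] w [ -0.3 -15.   -0.5]
[0.527 0.024 0.114] d [3.76 7.65 6.84] w [ -0.3 -15.   -0.5]
[0.521 0.027 0.114] d [4.14 7.14 6.85] w [ -0.3 -15.   -0.5]
[0.515 0.028 0.114] d [4.46 6.6  6.85] w [ -0.3 -15.   -0.5]
[0.509 0.029 0.114] d [4.71 6.02 6.85] w [ -0.3 -15.   -0.5]
[0.503 0.03  0.114] d [4.9  5.41 6.85] w [ -0.3 -15.   -0.5]
[0.497 0.029 0.114] d [5.01 4.79 6.85] w [ -0.3 -15.   -0.5]
```

{"op": "play_rows", "data": {
  "steps": [
    {"dx": 0,"dy": 0,"dz": -3,"wx": 0,"wy": 0,"wz": 0,"claw": -1},
    {"dx": 0,"dy": 1,"dz": -8,"wx": 0,"wy": 0,"wz": 0,"claw": -1},
    {"dx": -0.8,"dy": 5.5,"dz": -9,"wx": 0,"wy": -7,"wz": 0,"claw": -1},
    {"dx": -1.4,"dy": 10,"dz": -6.5,"wx": 0,"wy": -15,"wz": 0,"claw": -1},
    {"dx": -1.4,"dy": 10.1,"dz": -2.5,"wx": 0,"wy": -15,"wz": 0,"claw": -1},
    {"dx": -1.4,"dy": 10.1,"dz": 1.5,"wx": 0,"wy": -15,"wz": 0,"claw": -1},
    {"dx": -1.4,"dy": 10.1,"dz": 5,"wx": 0,"wy": -15,"wz": 0,"claw": -1},
    {"dx": -1.4,"dy": 10.1,"dz": 6.6,"wx": 0,"wy": -15,"wz": 0,"claw": -1}
  ]
}}

```text
time: 19.4
ee_pos: [0.5618, -0.0201, 0.1126]
tool_rot: [-3.133, 0.262, 1.817]
contact_force: [0.2, -0.2, 0.5]
grip_width: 0.0
finger_force: 0.0
```

```bash
python3 - <<'E'
from mv import *
P[1]=-.031
l=lambda q,g,dz=0:(SW(*prod("l",q,"close",gap=g,d=52+14.5*np.sin(q)),114+dz),rot(-15,1.82))
rows([l(q,-1) for q in(1.2,1.1,1,.9,.8,.7,.6,.5,.4,.3,.2,.1,0)])
E
```

```text
at [ 0.5618 -0.0201  0.1126] F [ 0.2 -0.2  0.5] t 19.4 grip 0.0
[ 0.554 -0.006  0.114] d [ 1.45 -0.38 -0.53] w [-0.5  0.  -0.2]
[ 0.552 -0.001  0.114] d [ 2.02 -0.45 -0.68] w [-0.5  0.  -0.2]
[0.55  0.005 0.114] d [ 2.58 -0.59 -0.83] w [-0.5  0.  -0.2]
[0.546 0.01  0.114] d [ 3.13 -0.79 -0.98] w [-0.5  0.  -0.2]
[0.542 0.014 0.114] d [ 3.66 -1.06 -1.12] w [-0.5  0.  -0.2]
[0.538 0.019 0.114] d [ 4.16 -1.4  -1.25] w [-0.5  0.  -0.2]
[0.533 0.022 0.114] d [ 4.62 -1.8  -1.37] w [-0.5  0.  -0.2]
[0.527 0.025 0.114] d [ 5.04 -2.25 -1.48] w [-0.5  0.  -0.2]
[0.521 0.028 0.114] d [ 5.41 -2.75 -1.57] w [-0.5  0.  -0.2]
[0.515 0.03  0.114] d [ 5.72 -3.3  -1.65] w [-0.5  0.  -0.2]
[0.509 0.031 0.114] d [ 5.96 -3.88 -1.71] w [-0.5  0.  -0.2]
[0.503 0.031 0.114] d [ 6.14 -4.49 -1.75] w [-0.5  0.  -0.2]
[0.497 0.031 0.114] d [ 6.25 -5.11 -1.78] w [-0.5  0.  -0.2]
```

{"op": "play_rows", "data": {
  "steps": [
    {"dx": 0.8,"dy": -0.2,"dz": -0.3,"wx": -0.5,"wy": 0,"wz": 0,"claw": -1},
    {"dx": 1.5,"dy": -0.4,"dz": -0.5,"wx": -0.5,"wy": 0,"wz": 0,"claw": -1},
    {"dx": 2.0,"dy": -0.45,"dz": -0.7,"wx": -0.5,"wy": 0,"wz": 0,"claw": -1},
    {"dx": 2.6,"dy": -0.6,"dz": -0.85,"wx": -0.5,"wy": 0,"wz": 0,"claw": -1},
    {"dx": 3.1,"dy": -0.8,"dz": -1.0,"wx": -0.5,"wy": 0,"wz": 0,"claw": -1},
    {"dx": 3.7,"dy": -1.05,"dz": -1.1,"wx": -0.5,"wy": 0,"wz": 0,"claw": -1}
  ]
}}

```text
time: 20.0
ee_pos: [0.5439, 0.0148, 0.1175]
tool_rot: [3.136, 0.262, 1.815]
contact_force: [1.3, -7.5, 3.3]
grip_width: -0.0002
finger_force: 3.6
```

{"op": "play_rows", "data": {
  "steps": [
    {"dx": 0.5,"dy": -0.35,"dz": -0.15,"wx": 0,"wy": 0,"wz": 0,"claw": -1},
    {"dx": 0.95,"dy": -0.75,"dz": -0.25,"wx": 0,"wy": 0,"wz": 0,"claw": -1}
  ]
}}

```text
time: 20.2
ee_pos: [0.5346, 0.0223, 0.1174]
tool_rot: [3.135, 0.263, 1.815]
contact_force: [4.8, -6.6, 3.8]
grip_width: -0.0
finger_force: 4.0
```

{"op": "play_rows", "data": {
  "steps": [
    {"dx": 0.4,"dy": -0.45,"dz": -0.1,"wx": 0,"wy": 0,"wz": 0,"claw": -1},
    {"dx": 0.75,"dy": -0.95,"dz": -0.2,"wx": 0,"wy": 0,"wz": 0,"claw": -1}
  ]
}}

```text
time: 20.4
ee_pos: [0.524, 0.0278, 0.1174]
tool_rot: [3.134, 0.263, 1.815]
contact_force: [6.3, -4.9, 2.6]
grip_width: -0.0004
finger_force: 4.1
```

Good. It's near q≈0.4.

{"op": "play_rows", "data": {
  "steps": [
    {"dx": 0.3,"dy": -0.55,"dz": -0.1,"wx": 0,"wy": 0,"wz": 0,"claw": -1},
    {"dx": 0.55,"dy": -1.15,"dz": -0.1,"wx": 0,"wy": 0,"wz": 0,"claw": -1}
  ]
}}

```text
time: 20.6
ee_pos: [0.5117, 0.0308, 0.117]
tool_rot: [3.133, 0.262, 1.815]
contact_force: [5.4, -1.8, 5.2]
grip_width: -0.0
finger_force: 3.1
```

{"op": "play_rows", "data": {
  "steps": [
    {"dx": 0.15,"dy": -0.6,"dz": 0,"wx": 0,"wy": 0,"wz": 0,"claw": -1},
    {"dx": 0.25,"dy": -1.1,"dz": -0.1,"wx": 0,"wy": 0,"wz": 0,"claw": -1}
  ]
}}

```text
time: 20.8
ee_pos: [0.4998, 0.031, 0.1169]
tool_rot: [3.134, 0.262, 1.816]
contact_force: [4.7, -0.9, 1.5]
grip_width: -0.0002
finger_force: 2.2
```

{"op": "play_rows", "data": {
  "steps": [
    {"dx": 0,"dy": -0.2,"dz": 0,"wx": 0,"wy": 0,"wz": 0,"claw": -1}
  ]
}}

```text
time: 20.9
ee_pos: [0.4972, 0.0304, 0.1168]
tool_rot: [3.136, 0.261, 1.816]
contact_force: [3.0, 2.6, 2.1]
grip_width: -0.0001
finger_force: 2.1
```

{"op": "play_rows", "data": {
  "steps": [
    {"dx": 0,"dy": -0.15,"dz": 0,"wx": 0,"wy": 0,"wz": 0,"claw": -1}
  ]
}}

```text
time: 21.0
ee_pos: [0.4966, 0.0303, 0.1167]
tool_rot: [3.135, 0.261, 1.816]
contact_force: [8.4, 4.8, 1.9]
grip_width: 0.0003
finger_force: 4.4
```

{"op": "play_rows", "data": {
  "steps": [
    {"dx": 0,"dy": -0.15,"dz": 0,"wx": 0,"wy": 0,"wz": 0,"claw": -1}
  ]
}}

```text
time: 21.1
ee_pos: [0.496, 0.0302, 0.1169]
tool_rot: [3.133, 0.261, 1.816]
contact_force: [11.2, 3.9, 0.6]
grip_width: 0.0001
finger_force: 6.0
```

{"op": "play_rows", "data": {
  "steps": [
    {"dx": 0,"dy": -0.1,"dz": 0,"wx": 0,"wy": 0,"wz": 0,"claw": -1}
  ]
}}

```text
time: 21.2
ee_pos: [0.4956, 0.0301, 0.117]
tool_rot: [3.132, 0.261, 1.816]
contact_force: [13.4, 4.0, -1.3]
grip_width: -0.0002
finger_force: 6.6
```

{"op": "play_rows", "data": {
  "steps": [
    {"dx": 0,"dy": 1.6,"dz": 0,"wx": 0,"wy": 0,"wz": 0,"claw": -1},
    {"dx": 0.5,"dy": 1.8,"dz": -4,"wx": 0,"wy": 0,"wz": 0,"claw": -1},
    {"dx": 2,"dy": 1.8,"dz": -9,"wx": 0,"wy": 0,"wz": 0,"claw": -1},
    {"dx": 5,"dy": 1,"dz": -13,"wx": 0,"wy": 0,"wz": 0,"claw": -1},
    {"dx": 9,"dy": 0,"dz": -15,"wx": 0,"wy": 0,"wz": 0,"claw": -1},
    {"dx": 14,"dy": 0,"dz": -17,"wx": 0,"wy": 0,"wz": 0,"claw": -1},
    {"dx": 18,"dy": 0,"dz": -17,"wx": 0,"wy": 0,"wz": 0,"claw": -1},
    {"dx": 18,"dy": 0,"dz": -17,"wx": 0,"wy": 0,"wz": 0,"claw": -1}
  ]
}}

```text
time: 22.0
ee_pos: [0.4374, 0.2456, 0.2326]
tool_rot: [3.139, 0.261, 1.823]
contact_force: [-0.4, -0.5, -0.4]
grip_width: 0.0001
finger_force: 0.0
```

```bash
python3 - <<'E'
from mv import *
import ov
rows([])
P[1]=-.031
ov.overlay(P[:3]+[0.001,0.001],0,0,"pics/o9.png",False)
E
python3 cmp.py | sed 's/np.float64//g'
```

```text
at [0.4374 0.2456 0.2326] F [-0.4 -0.5 -0.4] t 22.0 grip 0.0
old side up 3141 u 195 287 vmid [(56.3), (63.0), (69.6), (76.4), (82.9), (86.7), (89.9)]
old top up 3134 u 240 385 vmid [(119.0), (115.3), (110.9), (107.3), (101.3), (93.3), (84.3)]
old top low 3326 u 45 190 vmid [(172.8), (172.4), (169.2), (164.9), (160.3), (155.6), (151.1)]
new side up 2976 u 198 284 vmid [(150.4), (156.4), (164.1), (171.1), (178.5), (183.3), (186.0)]
new top up 3192 u 240 379 vmid [(134.3), (130.9), (125.7), (121.6), (117.7), (109.9), (100.9)]
new top low 3278 u 47 190 vmid [(168.3), (169.3), (167.3), (162.2), (158.9), (154.4), (150.1)]
```

View pics/o9.png

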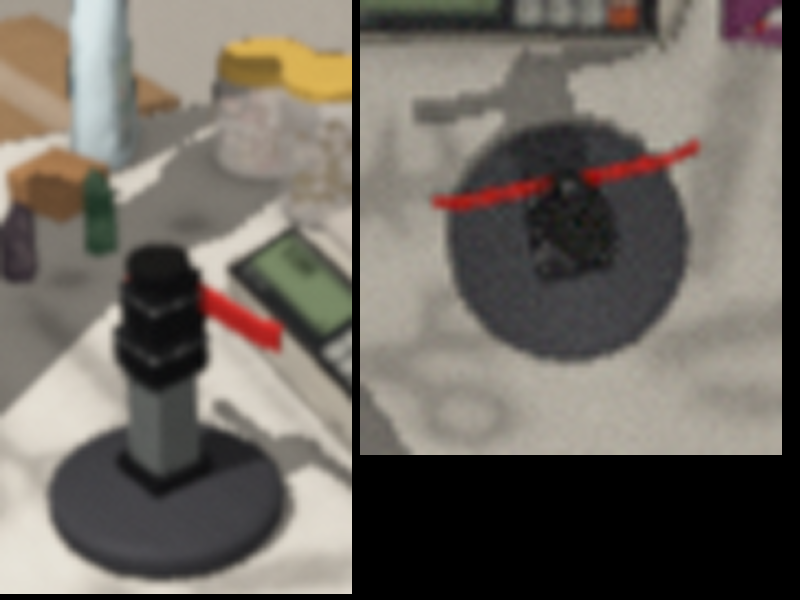

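The collars are stacked with no gap. Both red levers run straight along the line from (435,203) to (697,147), so they're closed. The stand is upright in its place and the robot is clear, so I'm handing in.

```bash
python3 -c "
from station import ticket
print(ticket.close_job())"
```

```text
the job is handed in; nothing more can be done
None
```

I packed the stand down fully home, top tube first and then the middle tube. Both red levers are closed, the stand is upright within about 2 mm and 1° of where it stood, and the job is handed in; the press reached 33 N at one moment on the middle tube.

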